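# Set out the seal-change parts on their holders

## Robot

A 6-joint arm with a two-finger parallel gripper is mounted at the origin on a cart in front of the work surface, level with it; the furniture and walls round the work are solid. World frame = base frame: x ahead of the robot, y to its left, z up, the work surface at z = 0. Lengths are in mm, angles in rad, forces in N, time in s.
With the tool pointing down it reaches from about 350 to 975 mm from the base axis. Payload 7.1 kg.
Tool frame: the origin (TCP) lies between the finger pads; the fingertips stand 8 mm ahead of it and the grasp point (between the pads) lies 11 mm behind it; x points along the fingers, y is the direction in which the jaws open and shut, and the axes are right-handed (so a half turn about x gives the same grasp; the last joint's range is limited). The gripper opens to 88 mm and grips with 3 to 60 N. Pads are 20 mm wide; open, the fingers measure 115 mm over their backs; the gripper's body (75 mm by 178 mm) begins 61 mm behind the grasp point.
Start: joints at [-1.333, 0.423, 1.63, -0, 1.089, -0.019], TCP at [158.761, -604.483, 230.675] pointing down, gripper open.
Joint ranges: [-3, 3], [-0.9, 2.11], [0.09, 2.58], [-1.31, 4.45], [0.11, 2.69], [-2.54, 2.54]. Speed limits (rad/s): [2.39, 2.39, 3.01, 3.14, 3.14, 3.14].

## Interface

Orientations are given as a rotation vector (axis times angle).
In Python, from workcell import ctrl gives the robot as it stands.
- The arm moves only by the tool apply_moves, never from a script. Its argument "increments" is a list of rows, each an object with "gripper": the opening in per cent of the stroke, from 0 (shut) to 100 (fully open); "delta_pos": the shift along the tool's x, y, z in cm, a list of three; "dr": the turn, a rotation vector about the tool's x, y, z in rad, a list of three. In form: [{"gripper": gripper, "delta_pos": [dx, dy, dz], "dr": [ax, ay, az]}, ...]. A call has exactly 5 rows; each row shifts and turns the commanded pose from where the row before left it, along the tool's axes as they then stand; what a row does not reach is not made up. A row lasts 1/12 s, in which the tool goes at most 41.7 mm and 7.16 degrees, less where a joint would pass 70% of its speed; a pose out of reach is approached as far as the arm can. A call with a gripper value outside its range is refused whole. The fingers move at their own pace and stop on an object; the grip force is fixed at half the most. Time passes only in rows, so rows that do not move let the fingers close, or fill a call up. It gives the time, the measured TCP pose, the force and the opening at its end, in the units of the state.
- ctrl.get_obs(): the state, without advancing time (a new reading comes with each control period).
- ctrl.get_image(name): name is "scene" or "top"; returns a dict with "img" (480x640x3 uint8, red, green, blue), "range_z" (480x640 float32, mm along the optical axis (not along the pixel's ray), 0 where there is no reading), "mtx" (3x3 intrinsics, pixels), "rvec" (rotation vector, rad) and "tvec" (3), from world to camera coordinates, as OpenCV has them. Camera axes: x right, y down, z forward; pixel columns grow to the right and rows downward; lengths in mm; the calibration is good to about 2 mm. A picture is of the moment at which its call begins.
- ctrl.close_job(): hands the job in, once; it reports no verdict.
The state is a dict: "t": time; "qpos": joint angles; "qvel": joint speeds; "joint_torque": joint torques, N m; "ee_pos": TCP position; "orientation": TCP orientation; "ft_force": force on the tool from outside, world axes, zero at the start; "moment": the same for the moment, N m; "width": finger opening in mm.
Only numpy, scipy, OpenCV 4.12 (cv2) and the standard library are available. Lean on these libraries where they do the work, as an engineer would, in place of code of your own. Each camera call takes 0.05 s, during which the arm holds its last target. There are 200 camera calls.

## Task

Set out the four things for the pump's seal change on their holders: the seal ring flat on the blue plate over its steel post, the white roll of thread tape flat in the middle of the yellow ring on the black pad, the red thread-lock bottle upright in the red cup, and the brass drift lying centred in the two wooden saddles. Leave the grease tub and the impeller where they are.

Things in the scene. Friction and masses are not known exactly. Their poses are not given: they have to be found in the camera images.
- seal_ring: Mechanical seal seat, loose: white ring 62 mm across with a narrower black ring on top, 20 mm tall overall; only the white lower ring, 12 mm high, can be gripped (across its outside, 62 mm; the black part is set in from it). Round bore about 30 mm. Weighs about 0.11 kg. Origin: centre of its underside, z up. Yaw does not matter.
- ptfe_tape: Roll of white thread tape lying flat, loose: 50 mm across, 14 mm tall, bore about 18 mm, about 0.03 kg. Origin: centre of its underside, z up. Yaw does not matter.
- threadlock: Red thread-lock bottle standing upright, loose: round body 30 mm across from 0 to 69 mm height, then a black nozzle about 15 mm thick up to 100 mm. About 0.05 kg. Origin: centre of its underside, z up. Yaw does not matter.
- drift: Brass drift, a bar 122 mm long, 19 mm wide and 19 mm tall, lying on the bench, loose, about 0.29 kg. Origin: middle of its underside; x runs along the bar, z up.
- seal_post: Holder for the seal ring, fixed to the bench: round blue plate 80 mm across, its top 5 mm above the bench, with a central upright steel post 14 mm thick whose rounded top is 28 mm above the bench. Origin: centre of the plate's underside, at bench height, on the post's axis; z up. The seal ring lies flat on the plate with the post in its bore.
- tape_pad: Pad for the roll of tape, fixed to the bench: flat black rubber square 80 x 80 mm, its top 5 mm above the bench, with a flat yellow ring outline (inside 54 mm, outside 62 mm across) in the middle. Origin: centre of its underside, at bench height, z up. The roll lies flat inside the yellow ring.
- bottle_cup: Fixed holder for the bottle: grey square foot 80 x 80 x 5 mm with a round open red cup, outside 56 mm and inside 46 mm across, rim 30 mm above the bench; its inner floor is the top of the foot, 5 mm above the bench. Origin: centre of the underside, at bench height, on the cup axis; z up.
- drift_cradle: Fixed holder for the drift: grey plate 120 x 50 x 5 mm with two wooden U saddles, each 16 mm long, at x = -42 and +42 mm. Slots run along x: 31 mm wide, floor 12 mm and top 26 mm above the bench, open at the ends; 68 mm free between the saddles for fingers. Origin: centre of the underside, at bench height, z up. The drift lies along x in both slots, its middle over the origin, either way round.
- grease_tub: Bystander, loose: white grease tub with red lid, 70 mm across, 64 mm tall. Leave it alone. Origin: centre of its underside.
- impeller: Bystander, loose: flat grey pump impeller, about 100 mm across, 22 mm tall, lying on the bench. Leave it alone. Origin: centre of its underside. Near it, behind the work, stand a blue motor (about 0.2 m tall, from x = 0.55 for y = 0 to 0.35) and the pump, whose long lever reaches out level, about 0.28 m above the bench, from x = 0.74, y = -0.19 to x = 0.62, y = 0.02: keep the arm clear of them.
There are look-alikes about, which are no part of the job. There is more than one size of the seal_ring; the one meant has the size given above.

How it is judged:
By the outcome, as a careful person would: the job done as asked, in the order asked, and still so for the second after the job is handed in, with the robot touching nothing.
It also fails if it takes over 122 s, if anything falls off the work surface, if the arm or the gripper's body presses on something with over 40 N, if the wrist force passes 120 N, or if a joint passes its speed limit or range.

## Working session

There is one attempt and no reset: what is moved stays moved. The work goes in short steps, Python scripts to look and compute and a tool call to move; the robot and the scene stay as the last step left them, time stands still between calls to the robot, and variables do not carry over. Pictures are saved under pics/ and viewed, about 12 in all and at most 16, crops included, and the job is handed in when it is done.

Besides the shell and the picture viewer there is one more tool, called after ">>>" by a JSON object that holds its "fn" and its "kwargs". apply_moves: Moves the arm, as the interface text tells. Its arguments: {"type":"object","properties":{"increments":{"type":"array","items":{"type":"object","properties":{"gripper":{"type":"number"},"delta_pos":{"type":"array","items":{"type":"number"}},"dr":{"type":"array","items":{"type":"number"}}}}}},"required":["increments"]}

```bash
ls; mkdir -p pics
cat > h.py <<'E'
import numpy as np, cv2
from workcell import ctrl
def grab(n):
    d=ctrl.get_image(n); np.savez(f'{n}.npz',**d); return d
def world(d):
    z=d['range_z'].astype(float); K=d['mtx']; R=cv2.Rodrigues(np.array(d['rvec'],float))[0]; t=np.array(d['tvec'],float).ravel()
    v,u=np.mgrid[:480,:640]
    P=np.stack([(u-K[0,2])/K[0,0]*z,(v-K[1,2])/K[1,1]*z,z],-1)
    W=(P-t)@R; W[z<=0]=np.nan; return W
def save(im,n): cv2.imwrite(f'pics/{n}.png',im[...,::-1])
E
python3 - <<'E'
from h import *
for n in('scene','top'):
    d=grab(n); save(d['img'],n+'0'); R=cv2.Rodrigues(np.array(d['rvec'],float))[0]; print(n,-R.T@np.array(d['tvec']).ravel(),d['mtx'][0,0]); W=world(d); print(np.nanmin(W,(0,1)),np.nanmax(W,(0,1)))
print(ctrl.get_obs())
E
```

```text
pics
scene [-50.42269512 642.17428883 675.41352619] 499.6661016838324
[  -89.23547176 -1965.59930397  -803.55006258] [3162.41325512  681.56917891  593.18288426]
top [ 374.04671756    5.28190369 1412.99529604] 586.1865394489133
[ -187.12640432 -1271.23961879  -807.45654994] [1727.55234239 1299.16263423  809.05094512]
{'t': 0.1, 'qpos': array([-1.33298861e+00,  4.23765182e-01,  1.63060456e+00, -3.38202298e-05,
        1.08859342e+00, -1.89883677e-02]), 'qvel': array([ 3.73062246e-05, -8.21028230e-04, -2.68578771e-03, -5.71642496e-04,
       -2.67456579e-03, -1.08271606e-03]), 'joint_torque': array([ 4.50469261e-04, -5.45612955e+01, -2.74324769e+01,  6.44074380e-02,
        1.87794724e-02, -1.63532923e-05]), 'ee_pos': array([ 158.647478  , -604.02464259,  229.98248848]), 'orientation': array([ 2.08494186,  0.27065298, -2.08531909]), 'ft_force': array([ 0.95199757, -0.22275581, -0.46327758]), 'moment': array([ 0.02740067, -0.01372517, -0.04459827]), 'width': 87.89759965428105}
```

View pics/top0.png

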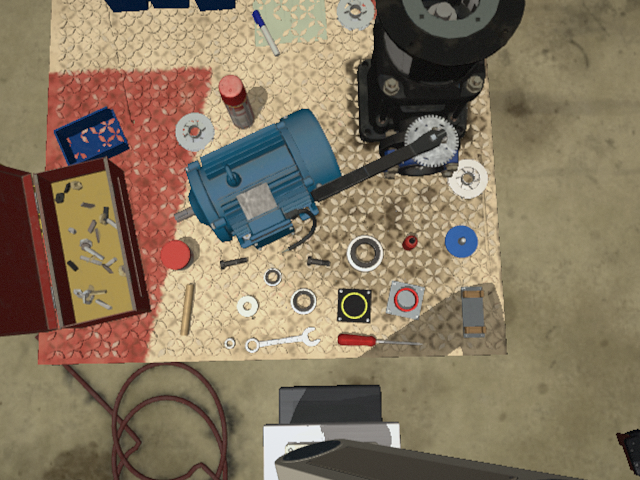

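View pics/scene0.png

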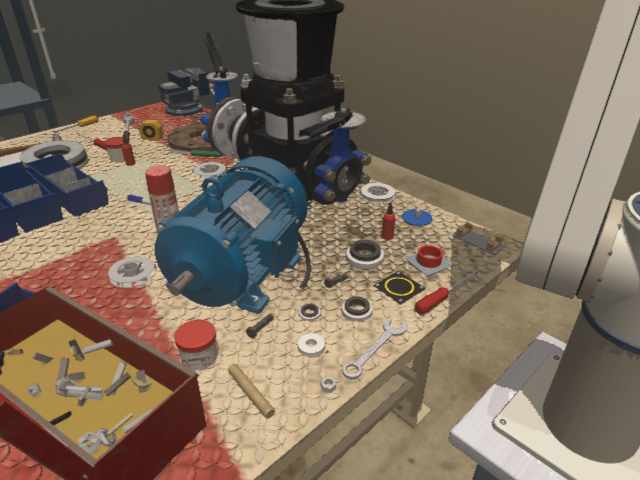

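The wanted parts in the top view:

| Part | Pixel |
|---|---|
| Medium ring | (303,301) |
| Tape | (247,306) |
| Bottle | (410,242) |
| Drift | (188,309) |
| Blue plate | (461,241) |
| Tape pad | (354,305) |
| Cup | (405,299) |
| Cradle | (472,311) |

The larger ring at (365,253) and the smaller one at (273,277) look like decoys. Next I'll measure.

```bash
cat >> h.py <<'E'
def onplane(d,uv,h):
    K=d['mtx'];R=cv2.Rodrigues(np.array(d['rvec'],float))[0];t=np.array(d['tvec'],float).ravel()
    c=-R.T@t; uv=np.atleast_2d(uv).astype(float)
    r=np.c_[(uv[:,0]-K[0,2])/K[0,0],(uv[:,1]-K[1,2])/K[1,1],np.ones(len(uv))]@R
    return (c+r*((h-c[2])/r[:,2])[:,None])[:,:2]
def ortho(d,h,x0,x1,y0,y1,s=1.0):
    """rectify image to plane z=h; s mm per pixel; col = (y1-y)/s, row=(x1-x)/s"""
    X,Y=np.meshgrid(np.arange(x1,x0,-s),np.arange(y1,y0,-s),indexing='ij')
    P=np.stack([X,Y,np.full_like(X,h)],-1).reshape(-1,3).astype(float)
    uv,_=cv2.projectPoints(P,np.array(d['rvec'],float),np.array(d['tvec'],float),d['mtx'],None)
    m=uv.reshape(X.shape+(2,)).astype(np.float32)
    return cv2.remap(d['img'],m[...,0],m[...,1],cv2.INTER_CUBIC)
E
python3 - <<'E'
from h import *
d=dict(np.load('top.npz')); e=dict(np.load('scene.npz')); W=world(d)
H=W[...,2]
for n,(u,v) in dict(ring=(303,301),big=(365,253),small=(273,277),tape=(247,306),drift=(188,309),bottle=(410,242),post=(461,241),pad=(354,305),cup=(405,299),cradle=(472,311),tub=(175,254)).items():
    w=H[v-25:v+26,u-25:u+26]; Wc=W[v-25:v+26,u-25:u+26]
    p=Wc[(w>7 if n not in('post','pad','cradle') else w>2.5)]
    # keep connected blob near center
    m=((w>7) if n not in('post','pad','cradle') else (w>3)).astype(np.uint8)
    k,L,S,C=cv2.connectedComponentsWithStats(m)
    i=min(range(1,k),key=lambda j:np.hypot(*(C[j]-25))) if k>1 else 0
    p=Wc[L==i]; 
    print(n,S[i],'lo',np.round(p.min(0)),'hi',np.round(p.max(0)),'mid',np.round((p.min(0)+p.max(0))/2,1))
print('bench z',[round(float(np.nanmedian(H[v-4:v+5,u-4:u+5])),1) for u,v in((220,280),(330,280),(440,270),(430,320))])
a=ortho(d,5,250,560,-300,420); b=ortho(e,5,250,560,-300,420)
im=np.vstack([a,b])[:600]; save(im,'ortho'); print(im.shape)
E
```

```text
ring [ 12  13  30  26 380] lo [408.  22.   7.] hi [467.  91.  27.] mid [437.6  56.4  17.2]
big [  7   7  38  38 766] lo [ 504. -138.    7.] hi [593. -48.  36.] mid [548.8 -92.8  21.8]
small [ 14  15  23  20 184] lo [477. 104.   7.] hi [522. 158.  23.] mid [499.4 131.   15.1]
tape [ 15  15  21  22 300] lo [404. 169.   7.] hi [454. 218.  24.] mid [429.2 193.3  15.5]
drift [ 14   0  17  51 424] lo [367. 322.   7.] hi [486. 363.  28.] mid [426.7 342.1  17.3]
bottle [ 17  19  16  16 183] lo [ 552. -210.    7.] hi [ 581. -182.  104.] mid [ 566.8 -195.8   55.7]
post [  2   0  43  51 936] lo [ 513. -368.    3.] hi [ 636. -271.   36.] mid [ 574.7 -319.7   19.5]
pad [   0    0   48   51 1271] lo [ 367. -114.    3.] hi [486.  -1.  15.] mid [426.4 -57.5   8.8]
cup [25 23  3  3  5] lo [ 438. -188.    7.] hi [ 442. -183.   10.] mid [ 439.9 -185.7    8.5]
cradle [   0    0   45   51 1089] lo [ 346. -386.    3.] hi [ 466. -282.   33.] mid [ 405.8 -334.3   17.8]
tub [ 10  11  34  31 801] lo [517. 319.   8.] hi [595. 405.  72.] mid [555.9 362.2  40. ]
bench z [1.3, 1.6, 0.9, 1.8]
(600, 720, 3)
```

View pics/ortho.png

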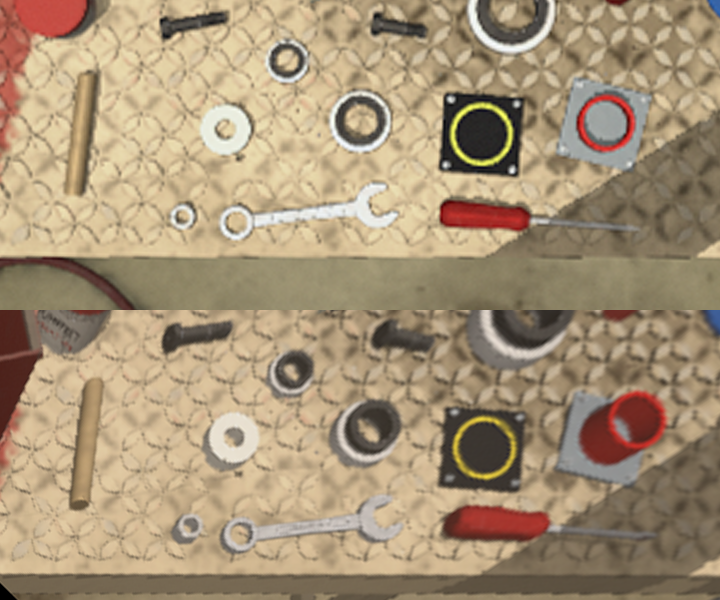

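```bash
cat > m.py <<'E'
from h import *
from scipy.spatial.transform import Rotation as Ro
def blob(d,mask,u,v,r=30):
    m=np.zeros_like(mask,np.uint8); m[v-r:v+r,u-r:u+r]=mask[v-r:v+r,u-r:u+r]
    return m
def circ(d,key,c0,h,r=45,s=.5,name=''):
    """min-enclosing/hull circle centre of colour mask in rectified patch, plane h, about c0"""
    a=ortho(d,h,c0[0]-r,c0[0]+r,c0[1]-r,c0[1]+r,s); hsv=cv2.cvtColor(a,cv2.COLOR_RGB2HSV)
    m=key(hsv).astype(np.uint8); k,L,S,C=cv2.connectedComponentsWithStats(m)
    if k<2: return None
    i=1+np.argmax(S[1:,4]); ys,xs=np.where(L==i); hull=cv2.convexHull(np.c_[xs,ys].astype(np.int32))
    M=cv2.moments(hull); cx,cy=M['m10']/M['m00'],M['m01']/M['m00']
    return np.round([c0[0]+r-cy*s,c0[1]+r-cx*s,2*np.sqrt(M['m00']/np.pi)*s],1)
yel=lambda h:(abs(h[...,0].astype(int)-29)<8)&(h[...,1]>150)&(h[...,2]>110)
blue=lambda h:(abs(h[...,0].astype(int)-108)<14)&(h[...,1]>140)
red=lambda h:((h[...,0]<8)|(h[...,0]>172))&(h[...,1]>140)&(h[...,2]>50)
white=lambda h:(h[...,1]<48)&(h[...,2]>150)
def axes():
    o=ctrl.get_obs(); R=Ro.from_rotvec(o['orientation']).as_matrix(); return o,R
E
python3 - <<'E'
from m import *
for n in('top','scene'):
    d=dict(np.load(n+'.npz')); print(n)
    for nm,k,c,h in(('ring',white,(437,58),12),('tape',white,(429,193),14),('pad',yel,(427,-62),5),('plate',blue,(574,-322),5),('cup',red,(438,-184),30),('bottle',red,(567,-196),69)):
        print(nm,circ(d,k,c,h))
    W=world(d).reshape(-1,3)
    for nm,lo,hi,b in(('drift',8,30,(345,300,510,385)),('saddle',17,35,(340,-395,480,-280)),('bot',20,110,(535,-225,600,-165))):
        s=W[(W[:,2]>lo)&(W[:,2]<hi)&(W[:,0]>b[0])&(W[:,1]>b[1])&(W[:,0]<b[2])&(W[:,1]<b[3])]
        print(nm,len(s),cv2.minAreaRect(s[:,:2].astype(np.float32)),s.mean(0).round(1), s[:,2].max().round())
    for y in range(380,470,10):
        s=W[(W[:,0]>330)&(W[:,0]<530)&(abs(W[:,1]-y)<5)]; print(y,s[:,2].max().round() if len(s) else None,end='; ')
    print()
o,R=axes(); print(R.round(3))
E
```

```text
top
ring [438.6  60.1  62.2]
tape [430.5 194.   50.8]
pad [426.3 -61.1  61.5]
plate [ 574.  -324.    76.5]
cup [ 436.1 -182.1   55.5]
bottle [ 564.7 -191.4   33.2]
drift 489 ((427.37738037109375, 343.21209716796875), (162.990966796875, 82.39081573486328), 0.36756381392478943) [425.  338.4  16.7] 28.0
saddle 129 ((402.95440673828125, -341.8354187011719), (47.12021255493164, 98.63758850097656), 89.02873229980469) [ 402.5 -341.3   24.8] 33.0
bot 170 ((567.2007446289062, -195.83604431152344), (28.22652816772461, 28.354127883911133), 1.8610261678695679) [ 565.1 -193.    63.2] 104.0
380 72.0; 390 10.0; 400 13.0; 410 11.0; 420 121.0; 430 128.0; 440 128.0; 450 128.0; 460 122.0; 
scene
ring [430.9  62.2  55.9]
tape [426.1 192.8  50.3]
pad [422.6 -64.   63.3]
plate [ 568.7 -325.2   75.2]
cup [ 425.5 -174.6   68.7]
bottle [ 547.4 -175.1   42.3]
drift 729 ((434.7554626464844, 337.36029052734375), (150.41912841796875, 32.294273376464844), 0.9583214521408081) [416.  339.   16.4] 29.0
saddle 124 ((398.0284729003906, -343.18450927734375), (99.74478912353516, 50.63690185546875), 0.1270437091588974) [ 394.2 -341.    23. ] 30.0
bot 300 ((559.4962768554688, -193.1104278564453), (32.591575622558594, 21.208011627197266), 53.47148895263672) [ 558.6 -191.6   53.3] 101.0
380 64.0; 390 5.0; 400 6.0; 410 6.0; 420 121.0; 430 122.0; 440 123.0; 450 123.0; 460 123.0; 
[[-0.     0.254 -0.967]
 [ 0.001 -0.967 -0.254]
 [-1.    -0.001  0.   ]]
```

>>> {"fn": "apply_moves", "kwargs": {"increments": [{"gripper":100,"delta_pos":[3,0,0],"dr":[0.0857,0,0]},{"gripper":100,"delta_pos":[3,0,0],"dr":[0.0857,0,0]},{"gripper":100,"delta_pos":[3,0,0],"dr":[0.0857,0,0]},{"gripper":100,"delta_pos":[0,-3.3,-1.4],"dr":[0,0,0]},{"gripper":100,"delta_pos":[0,-3.3,-1.4],"dr":[0,0,0]}]}}

```text
t: 0.52
ee_pos: [185.8, -536.7, 136.9]
orientation: [-2.215, -0.003, 2.219]
ft_force: [0.9, 1.2, 1.1]
width: 87.9
```

Run:
```python
from m import *
o,R=axes(); print(o['ee_pos'],R.round(3))
for n in('top','scene'):
    d=dict(np.load(n+'.npz'));W=world(d).reshape(-1,3)
    for x in range(360,560,20):
        s=W[(W[:,2]>80)&(abs(W[:,0]-x)<10)&(W[:,1]>300)&(W[:,1]<600)]; print(x,s[:,1].min().round() if len(s) else None,end=' ')
    print()
    s=W[(W[:,2]>5)&(abs(W[:,0]-430)<8)&(abs(W[:,1]-341)<25)]; s=s[np.argsort(s[:,1])]; print(s[::2,1:].round(0).tolist())
```

```text
[ 185.79071999 -536.69112746  136.86353634] [[-0.002 -0.003 -1.   ]
 [ 0.006 -1.     0.003]
 [-1.    -0.006  0.002]]
360 None 380 578.0 400 484.0 420 422.0 440 425.0 460 429.0 480 434.0 500 438.0 520 443.0 540 447.0 
[[320.0, 6.0], [327.0, 18.0], [327.0, 15.0], [328.0, 12.0], [329.0, 19.0], [329.0, 18.0], [329.0, 18.0], [330.0, 13.0], [331.0, 19.0], [331.0, 18.0], [332.0, 16.0], [333.0, 22.0], [333.0, 21.0], [333.0, 20.0], [334.0, 18.0], [335.0, 21.0], [336.0, 20.0], [337.0, 16.0], [337.0, 24.0], [338.0, 19.0], [338.0, 19.0], [338.0, 18.0], [339.0, 24.0], [340.0, 21.0], [340.0, 20.0], [342.0, 22.0], [344.0, 16.0], [345.0, 13.0], [347.0, 14.0], [349.0, 6.0], [350.0, 10.0], [353.0, 7.0], [358.0, 6.0], [359.0, 5.0], [361.0, 7.0]]
360 None 380 560.0 400 462.0 420 421.0 440 424.0 460 429.0 480 432.0 500 437.0 520 441.0 540 447.0 
[[326.0, 15.0], [328.0, 15.0], [328.0, 16.0], [329.0, 17.0], [330.0, 17.0], [330.0, 17.0], [331.0, 18.0], [331.0, 18.0], [332.0, 19.0], [333.0, 20.0], [333.0, 18.0], [333.0, 20.0], [334.0, 19.0], [334.0, 19.0], [334.0, 18.0], [335.0, 17.0], [335.0, 18.0], [336.0, 19.0], [336.0, 18.0], [337.0, 19.0], [337.0, 18.0], [338.0, 17.0], [338.0, 17.0], [338.0, 17.0], [339.0, 17.0], [339.0, 15.0], [339.0, 17.0], [340.0, 17.0], [341.0, 16.0], [341.0, 19.0], [341.0, 16.0], [341.0, 15.0], [341.0, 15.0], [342.0, 16.0], [342.0, 15.0], [343.0, 15.0], [343.0, 13.0], [343.0, 14.0], [344.0, 17.0], [344.0, 12.0], [344.0, 13.0], [344.0, 15.0], [344.0, 11.0], [345.0, 8.0], [345.0, 15.0], [359.0, 5.0]]
```

>>> {"fn": "apply_moves", "kwargs": {"increments": [{"gripper":100,"delta_pos":[0,-3.3,-1.4],"dr":[0,0,0]},{"gripper":100,"delta_pos":[0,-3.3,-1.4],"dr":[0,0,0]},{"gripper":100,"delta_pos":[0,-3.3,-1.4],"dr":[0,0,0]},{"gripper":100,"delta_pos":[0,-3.3,-1.4],"dr":[0,0,0]},{"gripper":100,"delta_pos":[0,-3.3,-1.4],"dr":[0,0,0]}]}}

```text
t: 0.93
ee_pos: [257.0, -371.8, 140.5]
orientation: [-2.221, 0.0, 2.221]
ft_force: [2.4, -0.4, -0.4]
width: 88.0
```

>>> {"fn": "apply_moves", "kwargs": {"increments": [{"gripper":100,"delta_pos":[0,-3.3,-1.4],"dr":[0,0,0]},{"gripper":100,"delta_pos":[0,-3.3,-1.4],"dr":[0,0,0]},{"gripper":100,"delta_pos":[0,-3.3,-1.4],"dr":[0,0,0]},{"gripper":100,"delta_pos":[0,-3.3,-1.4],"dr":[0,0,0]},{"gripper":100,"delta_pos":[0,-3.3,-1.4],"dr":[0,0,0]}]}}

```text
t: 1.35
ee_pos: [327.0, -206.9, 140.7]
orientation: [-2.221, 0.001, 2.221]
ft_force: [0.1, 0.7, -0.7]
width: 88.0
```

>>> {"fn": "apply_moves", "kwargs": {"increments": [{"gripper":100,"delta_pos":[0,-3.3,-1.4],"dr":[0,0,0]},{"gripper":100,"delta_pos":[0,-3.3,-1.4],"dr":[0,0,0]},{"gripper":100,"delta_pos":[0,-3.3,-1.4],"dr":[0,0,0]},{"gripper":100,"delta_pos":[0,-3.3,-1.4],"dr":[0,0,0]},{"gripper":100,"delta_pos":[0,-3.3,-1.4],"dr":[0,0,0]}]}}

```text
t: 1.77
ee_pos: [397.2, -41.8, 140.7]
orientation: [-2.221, 0.0, 2.221]
ft_force: [-0.0, -0.9, 0.5]
width: 87.7
```

>>> {"fn": "apply_moves", "kwargs": {"increments": [{"gripper":100,"delta_pos":[1,-2.8,-1.2],"dr":[0,0,0]},{"gripper":100,"delta_pos":[2,-2.8,-1.2],"dr":[0,0,0]},{"gripper":100,"delta_pos":[3,0,0],"dr":[0,0,0]},{"gripper":100,"delta_pos":[0,0,0],"dr":[0,0,0]},{"gripper":100,"delta_pos":[0,0,0],"dr":[0,0,0]}]}}

```text
t: 2.18
ee_pos: [419.2, 12.6, 79.7]
orientation: [2.216, 0.001, -2.227]
ft_force: [0.0, 0.1, 0.8]
width: 87.7
```

```bash
cat > look.py <<'E'
import sys
from m import *
# usage: look.py name x0 x1 y0 y1 h [scale]
n=sys.argv[1]; x0,x1,y0,y1,h=map(float,sys.argv[2:7]); s=float(sys.argv[7]) if len(sys.argv)>7 else .5
out=[]
for c in('top','scene'):
    d=grab(c); out.append(ortho(d,h,x0,x1,y0,y1,s))
save(np.hstack(out),n); o,R=axes(); print(out[0].shape,o['t'],o['ee_pos'].round(1),o['ft_force'].round(1)); print(R.round(3))
E
python3 look.py ring1 370 510 -40 160 12
```

```text
(280, 400, 3) 2.2833 [420.8  11.9  81.4] [ 0.1 -0.4  0.8]
[[-0.    -0.001 -1.   ]
 [-0.    -1.     0.001]
 [-1.     0.     0.   ]]
```

View pics/ring1.png

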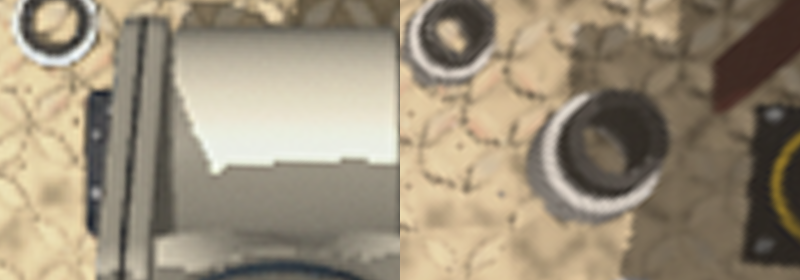

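The top view is blocked by the arm. The scene view shows the ring still in place, with the gripper beside it.

>>> {"fn": "apply_moves", "kwargs": {"increments": [{"gripper":100,"delta_pos":[0,-2.4,-0.8],"dr":[0,0,0]},{"gripper":100,"delta_pos":[0,-2.3,-0.76],"dr":[0,0,0]},{"gripper":100,"delta_pos":[2,0,0],"dr":[0,0,0]},{"gripper":100,"delta_pos":[1,0,0],"dr":[0,0,0]},{"gripper":100,"delta_pos":[0,0,0],"dr":[0,0,0]}]}}

```text
t: 2.7
ee_pos: [435.7, 58.7, 50.4]
orientation: [-2.219, 0.002, 2.223]
ft_force: [0.1, 0.6, -0.7]
width: 87.5
```

```bash
python3 look.py ring2 370 510 -40 160 20
```

```text
(280, 400, 3) 2.8 [436.1  58.6  51.2] [ 0.2 -0.  -0.4]
[[-0.001 -0.002 -1.   ]
 [-0.    -1.     0.002]
 [-1.     0.     0.001]]
```

View pics/ring2.png

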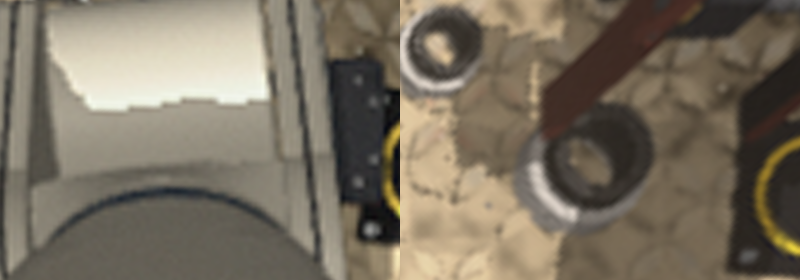

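The scene view shows one finger tip at (550,135), just outside the ring. I'll go down and grip.

>>> {"fn": "apply_moves", "kwargs": {"increments": [{"gripper":100,"delta_pos":[1.5,0,0],"dr":[0,0,0]},{"gripper":100,"delta_pos":[1.5,0,0],"dr":[0,0,0]},{"gripper":100,"delta_pos":[1,0,0],"dr":[0,0,0]},{"gripper":85,"delta_pos":[0,0,0],"dr":[0,0,0]},{"gripper":60,"delta_pos":[0,0,0],"dr":[0,0,0]}]}}

```text
t: 3.22
ee_pos: [436.3, 59.0, 10.8]
orientation: [-2.22, 0.001, 2.222]
ft_force: [1.2, -0.6, -0.6]
width: 77.7
```

>>> {"fn": "apply_moves", "kwargs": {"increments": [{"gripper":50,"delta_pos":[0,0,0],"dr":[0,0,0]},{"gripper":50,"delta_pos":[0,0,0],"dr":[0,0,0]},{"gripper":50,"delta_pos":[0,0,0],"dr":[0,0,0]},{"gripper":50,"delta_pos":[0,0,0],"dr":[0,0,0]},{"gripper":50,"delta_pos":[0,0,0],"dr":[0,0,0]}]}}

```text
t: 3.63
ee_pos: [437.1, 59.5, 11.3]
orientation: [-2.223, 0.0, 2.22]
ft_force: [-1.4, -1.6, 5.9]
width: 60.1
```

>>> {"fn": "apply_moves", "kwargs": {"increments": [{"gripper":50,"delta_pos":[-1,0,0],"dr":[0,0,0]},{"gripper":50,"delta_pos":[-2,0,0],"dr":[0,0,0]},{"gripper":50,"delta_pos":[-3,0,0],"dr":[0,0,0]},{"gripper":50,"delta_pos":[-3,0,0],"dr":[0,0,0]},{"gripper":50,"delta_pos":[0,0,0],"dr":[0,0,0]}]}}

```text
t: 4.05
ee_pos: [439.2, 59.8, 105.3]
orientation: [-2.229, -0.001, 2.213]
ft_force: [1.1, -0.4, -0.7]
width: 60.2
```

>>> {"fn": "apply_moves", "kwargs": {"increments": [{"gripper":50,"delta_pos":[-1.5,1,0],"dr":[0,0,0]},{"gripper":50,"delta_pos":[-2,2.4,0],"dr":[0,0,0]},{"gripper":50,"delta_pos":[0,3.2,0],"dr":[0,0,0]},{"gripper":50,"delta_pos":[0,3.2,-1],"dr":[0,0,0]},{"gripper":50,"delta_pos":[0,3.2,-1.5],"dr":[0,0,0]}]}}

```text
t: 4.47
ee_pos: [460.1, -71.5, 136.0]
orientation: [2.22, 0.001, -2.222]
ft_force: [0.7, 1.0, -0.5]
width: 60.1
```

>>> {"fn": "apply_moves", "kwargs": {"increments": [{"gripper":50,"delta_pos":[0,3.2,-1.5],"dr":[0,0,0]},{"gripper":50,"delta_pos":[0,3.2,-1.5],"dr":[0,0,0]},{"gripper":50,"delta_pos":[0,3.2,-1.5],"dr":[0,0,0]},{"gripper":50,"delta_pos":[0,3.2,-1.5],"dr":[0,0,0]},{"gripper":50,"delta_pos":[0,3.2,-1.5],"dr":[0,0,0]}]}}

```text
t: 4.88
ee_pos: [536.4, -232.1, 135.3]
orientation: [-2.22, 0.0, 2.222]
ft_force: [0.1, -0.1, -1.1]
width: 60.2
```

>>> {"fn": "apply_moves", "kwargs": {"increments": [{"gripper":50,"delta_pos":[0,3.2,-1.5],"dr":[0,0,0]},{"gripper":50,"delta_pos":[0,3.2,-1.54],"dr":[0,0,0]},{"gripper":50,"delta_pos":[0,2.6,-0.5],"dr":[0,0,0]},{"gripper":50,"delta_pos":[3.5,0,0],"dr":[0,0,0]},{"gripper":50,"delta_pos":[0,0,0],"dr":[0,0,0]}]}}

```text
t: 5.3
ee_pos: [568.9, -320.5, 95.6]
orientation: [-2.211, -0.002, 2.225]
ft_force: [-1.8, 1.5, -1.9]
width: 60.2
```

Run:
```python
from m import *
d=grab('scene'); im=d['img'][150:290,330:530]; save(cv2.resize(im,None,fx=4,fy=4,interpolation=cv2.INTER_CUBIC),'p1')
o,R=axes(); print(o['ee_pos'],o['width'],R.round(3))
```

```text
[ 568.94621848 -319.56158512   97.19662639] 59.96200488877026 [[-0.007 -0.001 -1.   ]
 [ 0.004 -1.     0.001]
 [-1.    -0.004  0.007]]
```

View pics/p1.png

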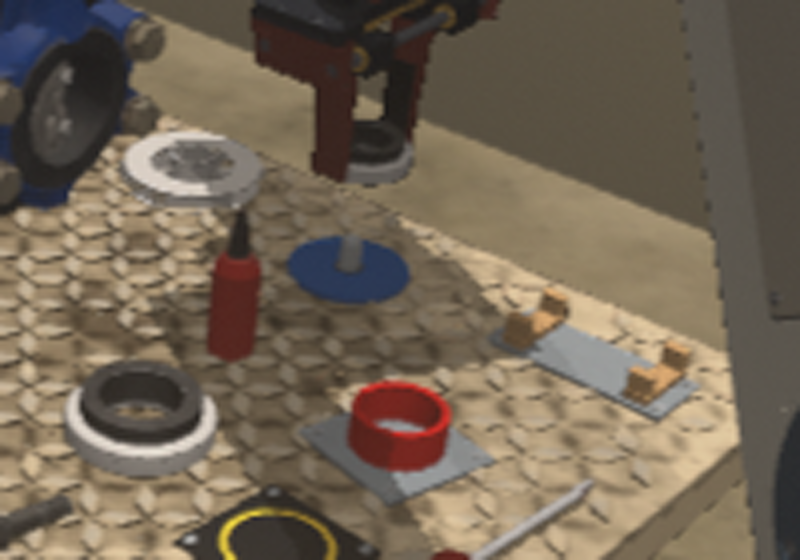

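The ring is held level, and it appears shifted slightly right of the finger mid-line, around (378,155). I'll quantify that with projected overlays.

```bash
cat >> m.py <<'E'
def overlay(d,circles,box,f,name):
    """circles: (x,y,z,diam,color) projected on enlarged crop box=(u0,v0,u1,v1)"""
    u0,v0,u1,v1=box; im=cv2.resize(d['img'][v0:v1,u0:u1],None,fx=f,fy=f,interpolation=cv2.INTER_CUBIC)
    a=np.linspace(0,2*np.pi,73)
    for x,y,z,D,c in circles:
        P=np.c_[x+D/2*np.cos(a),y+D/2*np.sin(a),np.full(73,z)].astype(float)
        uv=cv2.projectPoints(P,np.array(d['rvec'],float),np.array(d['tvec'],float),d['mtx'],None)[0].reshape(-1,2)
        cv2.polylines(im,[np.int32((uv-[u0,v0]+.5)*f)],True,c,1)
    save(im,name)
E
python3 - <<'E'
from m import *
d=dict(np.load('scene.npz')); x,y,z=568.9,-319.6,97.2
G=(0,255,0);M=(255,0,255)
overlay(d,[(x,y,z-11,62,G),(x,y,z+1,62,G),(x-10,y,z-11,62,M),(568.7,-325.2,5,80,G),(568.7,-325.2,28,10,G)],(385,160,465,235),8,'p2')
E
```

```text
(no output)
```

View pics/p2.png

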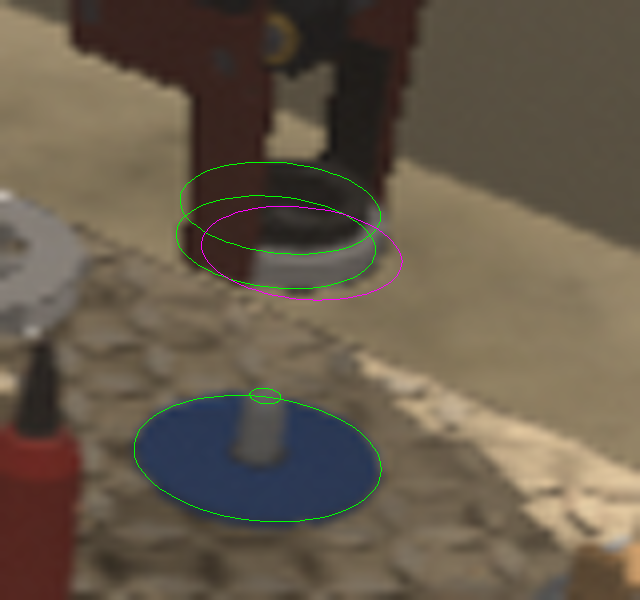

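Overlay result: the ring is within about 2–3 mm of the TCP, and the plate fit in this camera is exact. I need about +2 mm in x and −5.5 mm in y.

>>> {"fn": "apply_moves", "kwargs": {"increments": [{"gripper":50,"delta_pos":[1,0.55,0],"dr":[0,0,0]},{"gripper":50,"delta_pos":[2,0,0],"dr":[0,0,0]},{"gripper":50,"delta_pos":[1.5,0,0],"dr":[0,0,0]},{"gripper":50,"delta_pos":[0,0,0],"dr":[0,0,0]},{"gripper":50,"delta_pos":[0,0,0],"dr":[0,0,0]}]}}

```text
t: 5.77
ee_pos: [571.3, -325.4, 55.2]
orientation: [-2.219, -0.001, 2.223]
ft_force: [-0.6, 0.4, -0.9]
width: 59.9
```

Run:
```python
from m import *
d=grab('scene'); o,R=axes(); x,y,z=o['ee_pos']; print(x,y,z)
G=(0,255,0);M=(255,0,255)
overlay(d,[(x,y,z-11,62,G),(x-3,y,z-11,62,M),(x-3,y,z+9,42,M),(568.7,-325.2,5,80,G)],(385,160,465,235),8,'p3')
```

```text
572.0280013857399 -325.80162759113665 56.04606160579825
```

View pics/p3.png

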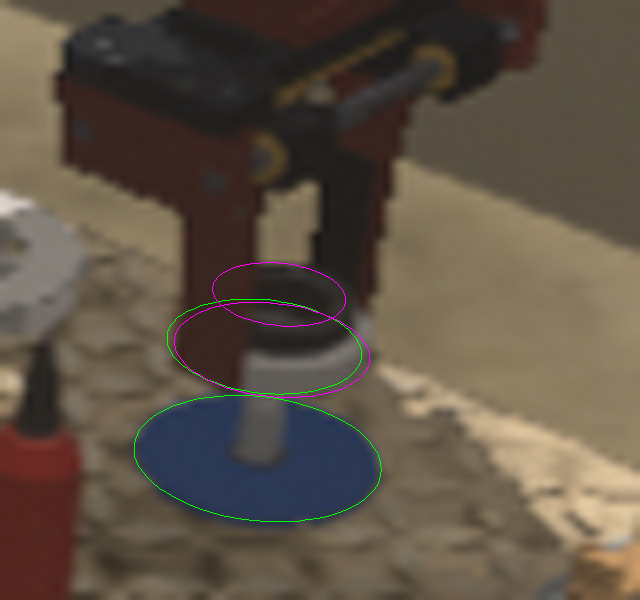

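>>> {"fn": "apply_moves", "kwargs": {"increments": [{"gripper":50,"delta_pos":[1,0,0],"dr":[0,0,0]},{"gripper":50,"delta_pos":[1,0,0],"dr":[0,0,0]},{"gripper":50,"delta_pos":[1,0,0],"dr":[0,0,0]},{"gripper":50,"delta_pos":[0.6,0,0],"dr":[0,0,0]},{"gripper":50,"delta_pos":[0.2,0,0],"dr":[0,0,0]}]}}

```text
t: 6.23
ee_pos: [570.9, -325.5, 16.3]
orientation: [-2.218, -0.001, 2.223]
ft_force: [-4.6, 3.8, 14.2]
width: 59.9
```

>>> {"fn": "apply_moves", "kwargs": {"increments": [{"gripper":50,"delta_pos":[0,0,0],"dr":[0,0,0]},{"gripper":50,"delta_pos":[0,0,0],"dr":[0,0,0]},{"gripper":72,"delta_pos":[0,0,0],"dr":[0,0,0]},{"gripper":75,"delta_pos":[0,0,0],"dr":[0,0,0]},{"gripper":90,"delta_pos":[0,0,0],"dr":[0,0,0]}]}}

```text
t: 6.65
ee_pos: [572.1, -326.3, 18.0]
orientation: [2.222, -0.001, -2.221]
ft_force: [0.5, 0.0, 0.7]
width: 69.6
```

>>> {"fn": "apply_moves", "kwargs": {"increments": [{"gripper":95,"delta_pos":[0,0,0],"dr":[0,0,0]},{"gripper":95,"delta_pos":[0,0,0],"dr":[0,0,0]},{"gripper":95,"delta_pos":[-1,0,0],"dr":[0,0,0]},{"gripper":95,"delta_pos":[-2,0,0],"dr":[0,0,0]},{"gripper":95,"delta_pos":[-3,0,0],"dr":[0,0,0]}]}}

```text
t: 7.07
ee_pos: [570.2, -325.1, 76.5]
orientation: [-2.216, -0.002, 2.225]
ft_force: [0.4, 0.0, 0.4]
width: 83.4
```

>>> {"fn": "apply_moves", "kwargs": {"increments": [{"gripper":95,"delta_pos":[-3,0,0],"dr":[0,0,0]},{"gripper":95,"delta_pos":[-2.5,-2,0.5],"dr":[0,0,0]},{"gripper":95,"delta_pos":[0,-3.3,1],"dr":[0,0,0]},{"gripper":95,"delta_pos":[0,-3.3,1],"dr":[0,0,0]},{"gripper":95,"delta_pos":[0,-3.3,1],"dr":[0,0,0]}]}}

```text
t: 7.48
ee_pos: [536.7, -206.3, 134.2]
orientation: [-2.224, 0.002, 2.219]
ft_force: [-0.3, 0.6, -0.8]
width: 83.5
```

>>> {"fn": "apply_moves", "kwargs": {"increments": [{"gripper":95,"delta_pos":[0,-3.3,1],"dr":[0,0,0]},{"gripper":95,"delta_pos":[0,-3.3,1],"dr":[0,0,0]},{"gripper":95,"delta_pos":[0,-3.3,1],"dr":[0,0,0]},{"gripper":95,"delta_pos":[0,-3.3,1],"dr":[0,0,0]},{"gripper":95,"delta_pos":[0,-3.3,1],"dr":[0,0,0]}]}}

```text
t: 7.9
ee_pos: [486.5, -40.7, 133.6]
orientation: [-2.223, 0.001, 2.22]
ft_force: [0.9, 0.4, -0.8]
width: 83.7
```

>>> {"fn": "apply_moves", "kwargs": {"increments": [{"gripper":95,"delta_pos":[0,-3.3,1],"dr":[0,0,0]},{"gripper":95,"delta_pos":[0,-3.3,1],"dr":[0,0,0]},{"gripper":95,"delta_pos":[0,-3.3,1],"dr":[0,0,0]},{"gripper":95,"delta_pos":[0,-3.3,1],"dr":[0,0,0]},{"gripper":95,"delta_pos":[0,-3.3,1],"dr":[0,0,0]}]}}

```text
t: 8.32
ee_pos: [436.6, 124.4, 133.6]
orientation: [-2.222, 0.0, 2.22]
ft_force: [0.7, 0.3, -0.6]
width: 83.4
```

>>> {"fn": "apply_moves", "kwargs": {"increments": [{"gripper":95,"delta_pos":[1,-3.3,0.8],"dr":[0,0,0]},{"gripper":95,"delta_pos":[3,-3.7,0],"dr":[0,0,0]},{"gripper":95,"delta_pos":[3,0,0],"dr":[0,0,0]},{"gripper":95,"delta_pos":[0,0,0],"dr":[0,0,0]},{"gripper":95,"delta_pos":[0,0,0],"dr":[0,0,0]}]}}

```text
t: 8.73
ee_pos: [427.8, 188.0, 66.1]
orientation: [2.217, -0.001, -2.224]
ft_force: [-0.3, 0.1, 0.1]
width: 83.0
```

Run:
```python
from m import *
d=grab('scene'); t=grab('top'); o,R=axes(); x,y,z=o['ee_pos']; print(o['ee_pos'],R.round(3).tolist())
G=(0,255,0)
overlay(d,[(567.7,-326,5,62,G)],(385,150,465,235),7,'p4')
a=cv2.imread('pics/p4.png')[...,::-1]
b=cv2.resize(t['img'][215:270,435:490],(480,480),interpolation=cv2.INTER_CUBIC); h=np.zeros((a.shape[0],480,3),np.uint8); h[:480]=b
save(np.hstack([a,h])[:, :],'p4'); 
print(circ(t,white,(572,-325),17), circ(t,blue,(572,-325),5))
```

```text
[429.57099072 187.8973227   67.68791191] [[0.001, -0.001, -1.0], [0.0, -1.0, 0.001], [-1.0, -0.0, -0.001]]
[ 573.5 -324.2   62. ] [ 574.1 -324.    76.5]
```

View pics/p4.png

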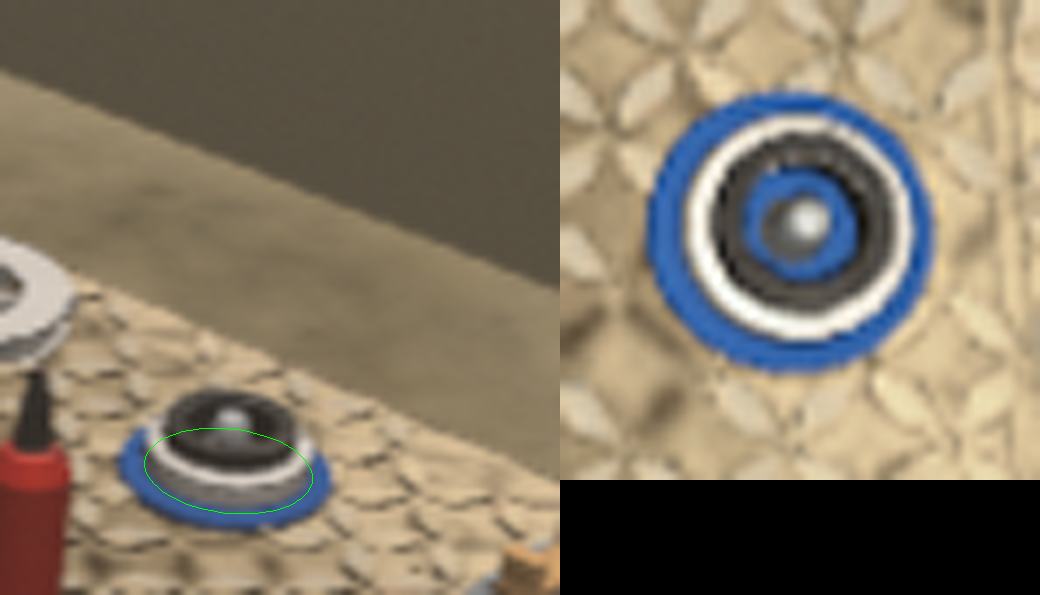

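The ring sits flat and centred over the post: 62.0 mm at (573.5,−324.2), against the plate at (574.1,−324.0). Now the tape.

>>> {"fn": "apply_moves", "kwargs": {"increments": [{"gripper":95,"delta_pos":[1.5,-0.46,0.08],"dr":[0,0,0]},{"gripper":95,"delta_pos":[2,0,0],"dr":[0,0,0]},{"gripper":90,"delta_pos":[1.5,0,0],"dr":[0,0,0]},{"gripper":80,"delta_pos":[0.7,0,0],"dr":[0,0,0]},{"gripper":70,"delta_pos":[0,0,0],"dr":[0,0,0]}]}}

```text
t: 9.25
ee_pos: [428.5, 192.1, 9.7]
orientation: [-2.22, 0.002, 2.221]
ft_force: [0.3, 0.6, -0.0]
width: 68.7
```

>>> {"fn": "apply_moves", "kwargs": {"increments": [{"gripper":60,"delta_pos":[0,0,0],"dr":[0,0,0]},{"gripper":50,"delta_pos":[0,0,0],"dr":[0,0,0]},{"gripper":45,"delta_pos":[0,0,0],"dr":[0,0,0]},{"gripper":45,"delta_pos":[0,0,0],"dr":[0,0,0]},{"gripper":45,"delta_pos":[0,0,0],"dr":[0,0,0]}]}}

```text
t: 9.67
ee_pos: [429.0, 193.0, 10.5]
orientation: [-2.223, -0.0, 2.219]
ft_force: [-0.0, -2.6, 8.8]
width: 48.5
```

>>> {"fn": "apply_moves", "kwargs": {"increments": [{"gripper":45,"delta_pos":[0,0,0],"dr":[0,0,0]},{"gripper":45,"delta_pos":[0,0,0],"dr":[0,0,0]},{"gripper":45,"delta_pos":[-1,0,0],"dr":[0,0,0]},{"gripper":45,"delta_pos":[-2,0,0],"dr":[0,0,0]},{"gripper":45,"delta_pos":[-3,0,0],"dr":[0,0,0]}]}}

```text
t: 10.08
ee_pos: [426.7, 192.3, 69.3]
orientation: [2.217, -0.002, -2.225]
ft_force: [0.3, 0.6, -0.2]
width: 48.5
```

>>> {"fn": "apply_moves", "kwargs": {"increments": [{"gripper":45,"delta_pos":[0,2,0.05],"dr":[0,0,0]},{"gripper":45,"delta_pos":[0,3,0.05],"dr":[0,0,0]},{"gripper":45,"delta_pos":[0,3.5,0.05],"dr":[0,0,0]},{"gripper":45,"delta_pos":[0,3.5,0.05],"dr":[0,0,0]},{"gripper":45,"delta_pos":[0,3.5,0.05],"dr":[0,0,0]}]}}

```text
t: 10.5
ee_pos: [425.5, 36.8, 70.4]
orientation: [2.222, 0.001, -2.22]
ft_force: [0.3, 1.5, 0.3]
width: 48.8
```

>>> {"fn": "apply_moves", "kwargs": {"increments": [{"gripper":45,"delta_pos":[0,3.5,0.05],"dr":[0,0,0]},{"gripper":45,"delta_pos":[0,3,0.05],"dr":[0,0,0]},{"gripper":45,"delta_pos":[0,2,0.05],"dr":[0,0,0]},{"gripper":45,"delta_pos":[0,1.5,0],"dr":[0,0,0]},{"gripper":45,"delta_pos":[0,0,0],"dr":[0,0,0]}]}}

```text
t: 10.92
ee_pos: [424.5, -64.2, 70.3]
orientation: [-2.222, 0.004, 2.218]
ft_force: [0.3, 0.0, -0.6]
width: 48.8
```

>>> {"fn": "apply_moves", "kwargs": {"increments": [{"gripper":45,"delta_pos":[1.5,0,0],"dr":[0,0,0]},{"gripper":45,"delta_pos":[1,0,0],"dr":[0,0,0]},{"gripper":45,"delta_pos":[0,0,0],"dr":[0,0,0]},{"gripper":45,"delta_pos":[0,0,0],"dr":[0,0,0]},{"gripper":45,"delta_pos":[0,0,0],"dr":[0,0,0]}]}}

```text
t: 11.33
ee_pos: [424.1, -61.5, 44.6]
orientation: [2.221, 0.001, -2.222]
ft_force: [-0.2, 0.4, -0.9]
width: 48.5
```

Run:
```python
from m import *
d=grab('scene'); t=grab('top'); o,R=axes(); x,y,z=o['ee_pos']; print(o['ee_pos'],R.round(3).tolist())
G=(0,255,0);M=(255,0,255)
# tape bottom z-10.5, top z+3.5 ; pad ring in scene frame
overlay(d,[(x,y,z-10.5,50,G),(x-3,y,z-10.5,50,M),(x-3,y,z+3.5,50,M),(422.6,-64,5,62,G)],(350,225,450,315),7,'p5')
```

```text
[424.38183403 -61.73522498  44.8062285 ] [[0.0, 0.0, -1.0], [-0.0, -1.0, -0.0], [-1.0, 0.0, -0.0]]
```

View pics/p5.png

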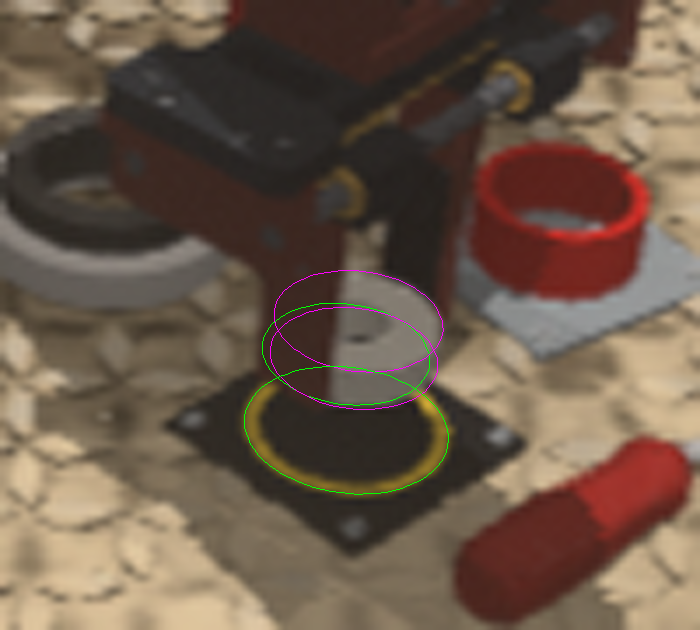

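>>> {"fn": "apply_moves", "kwargs": {"increments": [{"gripper":45,"delta_pos":[0.8,0.12,-0.06],"dr":[0,0,0]},{"gripper":45,"delta_pos":[1,0,0],"dr":[0,0,0]},{"gripper":45,"delta_pos":[0.7,0,0],"dr":[0,0,0]},{"gripper":45,"delta_pos":[0.35,0,0],"dr":[0,0,0]},{"gripper":45,"delta_pos":[0,0,0],"dr":[0,0,0]}]}}

```text
t: 11.85
ee_pos: [424.1, -63.2, 14.9]
orientation: [-2.219, 0.0, 2.223]
ft_force: [-0.2, 0.3, -0.5]
width: 48.6
```

>>> {"fn": "apply_moves", "kwargs": {"increments": [{"gripper":45,"delta_pos":[0,0,0],"dr":[0,0,0]},{"gripper":45,"delta_pos":[0,0,0],"dr":[0,0,0]},{"gripper":60,"delta_pos":[0,0,0],"dr":[0,0,0]},{"gripper":65,"delta_pos":[0,0,0],"dr":[0,0,0]},{"gripper":80,"delta_pos":[0,0,0],"dr":[0,0,0]}]}}

```text
t: 12.27
ee_pos: [424.8, -63.3, 16.0]
orientation: [-2.221, 0.0, 2.221]
ft_force: [0.7, -0.7, 0.0]
width: 60.6
```

>>> {"fn": "apply_moves", "kwargs": {"increments": [{"gripper":80,"delta_pos":[0,0,0],"dr":[0,0,0]},{"gripper":80,"delta_pos":[-1,0,0],"dr":[0,0,0]},{"gripper":80,"delta_pos":[-2,0,0],"dr":[0,0,0]},{"gripper":80,"delta_pos":[-3,0,0],"dr":[0,0,0]},{"gripper":80,"delta_pos":[-3,0,0],"dr":[0,0,0]}]}}

```text
t: 12.68
ee_pos: [423.9, -63.1, 107.1]
orientation: [-2.219, -0.0, 2.223]
ft_force: [0.0, 0.3, -0.9]
width: 70.0
```

>>> {"fn": "apply_moves", "kwargs": {"increments": [{"gripper":70,"delta_pos":[-2.5,0,0],"dr":[0,0,0]},{"gripper":70,"delta_pos":[-1.5,2,-2],"dr":[0,0,0]},{"gripper":70,"delta_pos":[0,2.5,-2.5],"dr":[0,0,0]},{"gripper":70,"delta_pos":[0,2.5,-2.5],"dr":[0,0,0]},{"gripper":70,"delta_pos":[0,2.5,-2.5],"dr":[0,0,0]}]}}

```text
t: 13.1
ee_pos: [520.8, -159.5, 147.7]
orientation: [2.223, -0.001, -2.219]
ft_force: [0.6, 0.3, -0.4]
width: 61.6
```

>>> {"fn": "apply_moves", "kwargs": {"increments": [{"gripper":70,"delta_pos":[0,2,-2.5],"dr":[0,0,0]},{"gripper":70,"delta_pos":[0,1.6,-1.8],"dr":[0,0,0]},{"gripper":70,"delta_pos":[0,0,0],"dr":[0,0,0]},{"gripper":70,"delta_pos":[0,0,0],"dr":[0,0,0]},{"gripper":70,"delta_pos":[0,0,0],"dr":[0,0,0]}]}}

```text
t: 13.52
ee_pos: [561.6, -193.7, 146.0]
orientation: [-2.22, -0.0, 2.222]
ft_force: [-0.7, 1.0, -0.7]
width: 61.4
```

Run:
```python
from m import *
d=grab('scene'); z=dict(np.load('top.npz'));
o,R=axes(); print(o['ee_pos'])
for n,D in(('top',z),('scene',d)):
    W=world(D).reshape(-1,3)
    for lo,hi in((75,106),(15,66)):
        s=W[(W[:,2]>lo)&(W[:,2]<hi)&(abs(W[:,0]-564)<28)&(abs(W[:,1]+194)<28)]; print(n,lo,len(s),s.mean(0).round(1) if len(s) else '',s.min(0).round(1),s.max(0).round(1))
t=grab('top'); 
for n,D in(('top',t),('scene',d)): print(n,'tape',circ(D,white,(425,-63),19),'pad',circ(D,yel,(425,-63),5))
u,v=354,303
save(np.hstack([cv2.resize(t['img'][v-30:v+30,u-30:u+30],(390,390),interpolation=cv2.INTER_CUBIC),cv2.resize(d['img'][257:317,370:430],(390,390),interpolation=cv2.INTER_CUBIC)]),'p6')
```

```text
[ 561.40604447 -193.49873385  145.96862258]
top 75 30 [ 566.4 -195.    89. ] [ 559.9 -201.4   77.3] [ 573.5 -190.7  103.9]
top 15 98 [ 563.7 -191.5   50.7] [ 553.2 -209.7   15.2] [ 581.3 -180.8   66. ]
scene 75 47 [ 562.4 -196.6   85.1] [ 555.6 -204.4   75.1] [ 568.4 -191.    99.6]
scene 15 235 [ 557.8 -190.4   42. ] [ 547.6 -209.2   15.2] [ 577.1 -182.1   65.9]
top tape [425.7 -61.8  46.4] pad [426.1 -61.2  62.5]
scene tape [421.4 -62.4  45.4] pad [419.4 -58.6  54.7]
```

View pics/p6.png

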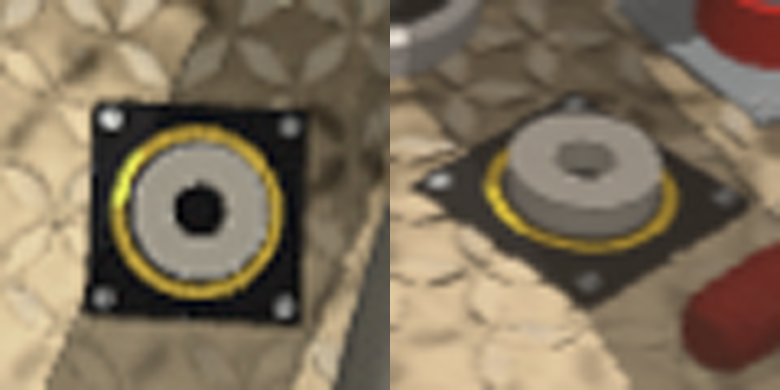

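The tape is flat and within about 1 mm of the ring centre. Next is the bottle.

>>> {"fn": "apply_moves", "kwargs": {"increments": [{"gripper":70,"delta_pos":[0,0.3,-0.36],"dr":[0,0,0]},{"gripper":70,"delta_pos":[2,0,0],"dr":[0,0,0]},{"gripper":70,"delta_pos":[2.5,0,0],"dr":[0,0,0]},{"gripper":70,"delta_pos":[2.5,0,0],"dr":[0,0,0]},{"gripper":70,"delta_pos":[2,0,0],"dr":[0,0,0]}]}}

```text
t: 14.03
ee_pos: [565.8, -196.8, 54.8]
orientation: [2.221, 0.001, -2.222]
ft_force: [-0.9, 0.8, 0.1]
width: 61.3
```

>>> {"fn": "apply_moves", "kwargs": {"increments": [{"gripper":65,"delta_pos":[1.2,0,0],"dr":[0,0,0]},{"gripper":60,"delta_pos":[0,0,0],"dr":[0,0,0]},{"gripper":50,"delta_pos":[0,0,0],"dr":[0,0,0]},{"gripper":40,"delta_pos":[0,0,0],"dr":[0,0,0]},{"gripper":35,"delta_pos":[0,0,0],"dr":[0,0,0]}]}}

```text
t: 14.45
ee_pos: [567.2, -197.6, 45.4]
orientation: [2.224, -0.001, -2.219]
ft_force: [-0.2, -0.3, -0.3]
width: 36.0
```

>>> {"fn": "apply_moves", "kwargs": {"increments": [{"gripper":30,"delta_pos":[0,0,0],"dr":[0,0,0]},{"gripper":25,"delta_pos":[0,0,0],"dr":[0,0,0]},{"gripper":25,"delta_pos":[0,0,0],"dr":[0,0,0]},{"gripper":25,"delta_pos":[0,0,0],"dr":[0,0,0]},{"gripper":25,"delta_pos":[0,0,0],"dr":[0,0,0]}]}}

```text
t: 14.87
ee_pos: [567.2, -197.6, 45.2]
orientation: [2.224, -0.001, -2.219]
ft_force: [-0.7, 0.2, 6.6]
width: 29.4
```

>>> {"fn": "apply_moves", "kwargs": {"increments": [{"gripper":25,"delta_pos":[-1,0,0],"dr":[0,0,0]},{"gripper":25,"delta_pos":[-2,0,0],"dr":[0,0,0]},{"gripper":25,"delta_pos":[-2,0,0],"dr":[0,0,0]},{"gripper":25,"delta_pos":[-1,0,0],"dr":[0,0,0]},{"gripper":25,"delta_pos":[0,0,0],"dr":[0,0,0]}]}}

```text
t: 15.28
ee_pos: [567.9, -198.0, 106.7]
orientation: [2.226, -0.002, -2.216]
ft_force: [-0.5, 0.4, -0.9]
width: 29.9
```

>>> {"fn": "apply_moves", "kwargs": {"increments": [{"gripper":25,"delta_pos":[0,-0.4,1.8],"dr":[0,0,0]},{"gripper":25,"delta_pos":[0,-0.4,2.5],"dr":[0,0,0]},{"gripper":25,"delta_pos":[0,-0.4,2.8],"dr":[0,0,0]},{"gripper":25,"delta_pos":[0,-0.2,2.8],"dr":[0,0,0]},{"gripper":25,"delta_pos":[0,0,2],"dr":[0,0,0]}]}}

```text
t: 15.7
ee_pos: [444.1, -182.2, 103.0]
orientation: [-2.217, -0.001, 2.224]
ft_force: [0.8, -0.4, -0.9]
width: 29.7
```

>>> {"fn": "apply_moves", "kwargs": {"increments": [{"gripper":25,"delta_pos":[0,0,1.4],"dr":[0,0,0]},{"gripper":25,"delta_pos":[0,0,0],"dr":[0,0,0]},{"gripper":25,"delta_pos":[1,0,0],"dr":[0,0,0]},{"gripper":25,"delta_pos":[0,0,0],"dr":[0,0,0]},{"gripper":25,"delta_pos":[0,0,0],"dr":[0,0,0]}]}}

```text
t: 16.12
ee_pos: [434.0, -183.3, 93.1]
orientation: [-2.221, -0.0, 2.222]
ft_force: [0.4, 0.2, -0.8]
width: 29.6
```

Run:
```python
from m import *
d=grab('scene'); o,R=axes(); x,y,z=o['ee_pos']; print(o['ee_pos'],R.round(3).tolist())
G=(0,255,0);M=(255,0,255);Y=(255,255,0)
cx,cy=436.1-4.4,-182.1-2   # cup in scene frame (top->scene offset)
overlay(d,[(x-3,y,z-45.2,30,M),(cx,cy,30,56,G),(cx,cy,30,46,G),(cx,cy,5,46,Y)],(385,200,485,290),7,'p7')
```

```text
[ 434.06840697 -183.31305932   93.37416135] [[-0.0, 0.0, -1.0], [0.0, -1.0, -0.0], [-1.0, -0.0, 0.0]]
```

View pics/p7.png

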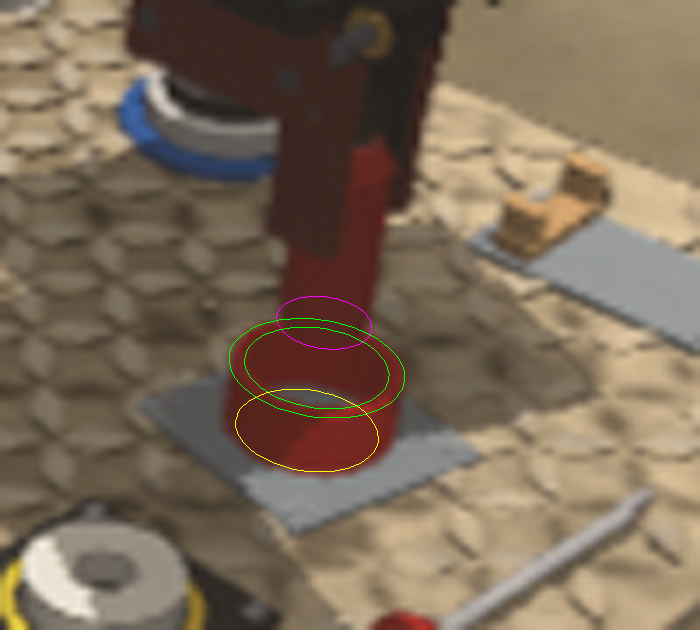

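Bottle overlay: its base is about 2.5 mm short in x and well inside the cup. I'll correct that, lower it and release.

>>> {"fn": "apply_moves", "kwargs": {"increments": [{"gripper":25,"delta_pos":[0,0,-0.25],"dr":[0,0,0]},{"gripper":25,"delta_pos":[1.3,0,0],"dr":[0,0,0]},{"gripper":25,"delta_pos":[1.5,0,0],"dr":[0,0,0]},{"gripper":25,"delta_pos":[1,0,0],"dr":[0,0,0]},{"gripper":25,"delta_pos":[0.4,0,0],"dr":[0,0,0]}]}}

```text
t: 16.58
ee_pos: [435.6, -183.0, 50.7]
orientation: [-2.219, -0.001, 2.223]
ft_force: [0.1, 0.2, -0.5]
width: 29.7
```

>>> {"fn": "apply_moves", "kwargs": {"increments": [{"gripper":25,"delta_pos":[0.1,0,0],"dr":[0,0,0]},{"gripper":25,"delta_pos":[0,0,0],"dr":[0,0,0]},{"gripper":25,"delta_pos":[0,0,0],"dr":[0,0,0]},{"gripper":38,"delta_pos":[0,0,0],"dr":[0,0,0]},{"gripper":45,"delta_pos":[0,0,0],"dr":[0,0,0]}]}}

```text
t: 17.0
ee_pos: [436.2, -183.5, 51.4]
orientation: [2.222, -0.001, -2.22]
ft_force: [-0.6, 0.4, 0.9]
width: 36.9
```

>>> {"fn": "apply_moves", "kwargs": {"increments": [{"gripper":60,"delta_pos":[0,0,0],"dr":[0,0,0]},{"gripper":60,"delta_pos":[0,0,0],"dr":[0,0,0]},{"gripper":60,"delta_pos":[-1.5,0,0],"dr":[0,0,0]},{"gripper":60,"delta_pos":[-2.5,0,0],"dr":[0,0,0]},{"gripper":60,"delta_pos":[-3,0,0],"dr":[0,0,0]}]}}

```text
t: 17.42
ee_pos: [434.6, -182.8, 120.6]
orientation: [-2.217, -0.001, 2.224]
ft_force: [0.5, -0.1, 0.2]
width: 53.0
```

>>> {"fn": "apply_moves", "kwargs": {"increments": [{"gripper":60,"delta_pos":[-2.5,0,0],"dr":[0,0,0]},{"gripper":60,"delta_pos":[0,-2,0],"dr":[0,0,0]},{"gripper":60,"delta_pos":[0,-3,0],"dr":[0,0,0]},{"gripper":60,"delta_pos":[0,-3.3,0],"dr":[0,0,0]},{"gripper":60,"delta_pos":[0,-3.3,0],"dr":[0,0,0]}]}}

```text
t: 17.83
ee_pos: [435.8, -66.4, 146.4]
orientation: [-2.222, 0.002, 2.219]
ft_force: [1.1, 0.1, 0.9]
width: 53.0
```

Run:
```python
from m import *
for n in('top','scene'):
    d=grab(n); W=world(d); F=W.reshape(-1,3)
    def sel(lo,hi,x0,x1,y0,y1): return F[(F[:,2]>lo)&(F[:,2]<hi)&(F[:,0]>x0)&(F[:,0]<x1)&(F[:,1]>y0)&(F[:,1]<y1)]
    s=sel(80,112,400,470,-220,-150); print(n,'nozzle',len(s),s.mean(0).round(1),s[:,2].max().round(1)) if len(s) else print('no nozzle')
    s=sel(11,26,350,505,312,362); p=s[:,:2]
    for _ in range(3):
        vx,vy,x0,y0=cv2.fitLine(p.astype(np.float32),cv2.DIST_HUBER,0,.01,.01).ravel(); a=np.array([vx,vy])*np.sign(vx); r=p-[x0,y0]; k=abs(r@[-a[1],a[0]])<12; p=p[k]
    L=(p-[x0,y0])@a; Q=(p-[x0,y0])@[-a[1],a[0]]; lo,hi=np.percentile(L,[.5,99.5]); ql,qh=np.percentile(Q,[1,99]); c=np.array([x0,y0])+a*(lo+hi)/2+np.array([-a[1],a[0]])*(ql+qh)/2
    print('drift',len(p),c.round(1),'yaw',np.degrees(np.arctan2(a[1],a[0])).round(1),'len',(hi-lo).round(1),'wid',(qh-ql).round(1))
    s=sel(18,34,335,475,-400,-280); print('saddles',cv2.minAreaRect(s[:,:2].astype(np.float32)))
    A=s[s[:,0]>s[:,0].mean()];B=s[s[:,0]<s[:,0].mean()]; print(A.mean(0).round(1),B.mean(0).round(1))
    o=ortho(d,5,320,490,-420,-270,.5); save(o,'x'+n); h=cv2.cvtColor(o,cv2.COLOR_RGB2HSV)
    for h0 in (26,):
        o=ortho(d,h0,320,490,-420,-270,.5); h=cv2.cvtColor(o,cv2.COLOR_RGB2HSV)
    print(ctrl.get_obs()['ee_pos'].round(1))
g=[cv2.imread(f'pics/x{n}.png') for n in('top','scene')]; cv2.imwrite('pics/crad.png',cv2.resize(np.hstack(g),None,fx=1.3,fy=1.3))
```

```text
top nozzle 5 [ 435.3 -184.4   99.4] 109.1
drift 404 [424.9 337.2] yaw -7.0 len 120.8 wid 19.3
saddles ((402.651123046875, -342.4367370605469), (49.44050216674805, 98.5166244506836), 89.73291778564453)
[ 444.6 -342.    25.1] [ 360.6 -341.    25. ]
[434.8 -62.2 146.1]
scene nozzle 54 [ 431.1 -181.    90.5] 105.2
drift 680 [421.  336.8] yaw -6.6 len 121.1 wid 18.2
saddles ((397.5061340332031, -344.4167785644531), (99.237548828125, 50.42097473144531), 0.20021739602088928)
[ 439.4 -342.    23.1] [ 356.  -341.9   23.1]
[435.2 -64.2 146.1]
```

View pics/crad.png

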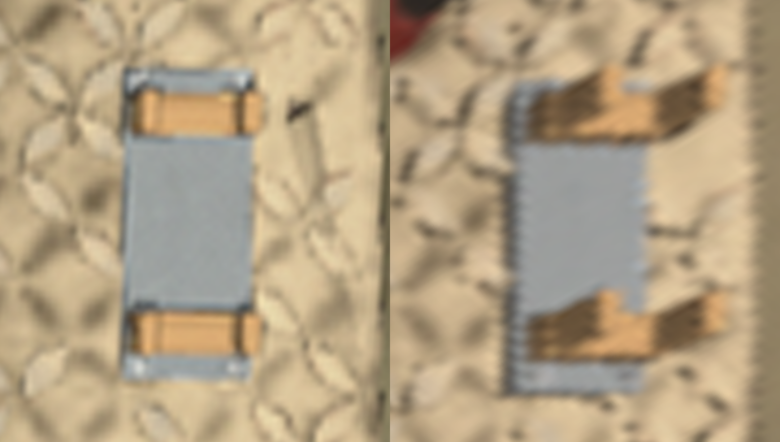

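Bottle check: the nozzle top is at about z = 105 and within 2.5 mm of the cup axis, so the bottle is upright in the cup. The cradle is centred at about (401.3,−343.7), close to aligned with x. The red toolbox edge is close to the drift, so I'll grip with a slight tilt.

>>> {"fn": "apply_moves", "kwargs": {"increments": [{"gripper":42,"delta_pos":[0,-2.5,0.1],"dr":[0,0,0]},{"gripper":42,"delta_pos":[0,-3.4,0.1],"dr":[0,0,0]},{"gripper":42,"delta_pos":[0,-3.4,0.1],"dr":[0,0,0]},{"gripper":42,"delta_pos":[0,-3.4,0.1],"dr":[0,0,0]},{"gripper":42,"delta_pos":[0,-3.4,0.1],"dr":[0,0,0]}]}}

```text
t: 18.35
ee_pos: [431.0, 94.6, 146.1]
orientation: [-2.222, 0.001, 2.22]
ft_force: [1.9, -0.2, 0.4]
width: 36.9
```

>>> {"fn": "apply_moves", "kwargs": {"increments": [{"gripper":42,"delta_pos":[0,-3.4,0.1],"dr":[0,0,0]},{"gripper":42,"delta_pos":[0,-3.4,0.1],"dr":[0,0,0]},{"gripper":42,"delta_pos":[0,-3.4,0.1],"dr":[0,0,0]},{"gripper":42,"delta_pos":[0,-3.4,0.1],"dr":[0,0,0]},{"gripper":42,"delta_pos":[0,-3.4,0.1],"dr":[0,0,0]}]}}

```text
t: 18.77
ee_pos: [426.1, 264.9, 146.1]
orientation: [-2.222, 0.0, 2.221]
ft_force: [0.2, -0.6, -0.6]
width: 36.9
```

>>> {"fn": "apply_moves", "kwargs": {"increments": [{"gripper":42,"delta_pos":[0,-3.4,0.1],"dr":[0,0,0]},{"gripper":42,"delta_pos":[0,-3,0],"dr":[0,0,0]},{"gripper":42,"delta_pos":[0,0,0],"dr":[0.119,0,0]},{"gripper":42,"delta_pos":[0,0,0],"dr":[0,0,-0.06]},{"gripper":42,"delta_pos":[0,0,0],"dr":[0,0,-0.06]}]}}

```text
t: 19.18
ee_pos: [425.5, 328.7, 145.9]
orientation: [-2.11, -0.005, 2.093]
ft_force: [0.6, 1.2, 0.3]
width: 36.8
```

>>> {"fn": "apply_moves", "kwargs": {"increments": [{"gripper":40,"delta_pos":[1.5,0.18,0],"dr":[0,0,0]},{"gripper":40,"delta_pos":[0,0,0],"dr":[0,0,0]},{"gripper":40,"delta_pos":[0,0,0],"dr":[0,0,0]},{"gripper":40,"delta_pos":[0,0,0],"dr":[0,0,0]},{"gripper":40,"delta_pos":[0,0,0],"dr":[0,0,0]}]}}

```text
t: 19.6
ee_pos: [425.5, 328.0, 131.4]
orientation: [-2.11, -0.001, 2.093]
ft_force: [-0.4, -0.5, 0.4]
width: 34.5
```

```bash
cat > st.py <<'E'
from m import *
import sys
o,R=axes(); print(o['t'],o['ee_pos'].round(2),o['width'],o['ft_force'].round(1)); print(R.round(4)); 
tx,ty,tz=map(float,sys.argv[1:4]); print('tool delta cm',(R.T@(np.array([tx,ty,tz])-o['ee_pos'])/10).round(3), 'down 1cm =',(R.T@[0,0,-1]).round(3)); print('jaw az',np.degrees(np.arctan2(R[1,1],R[0,1])).round(2))
E
python3 st.py 423.7 336 60
```

```text
19.6 [425.54 327.95 131.38] 34.51671276905632 [-0.4 -0.5  0.4]
[[ 1.500e-02 -1.180e-01 -9.929e-01]
 [ 1.192e-01 -9.857e-01  1.190e-01]
 [-9.928e-01 -1.201e-01 -8.000e-04]]
tool delta cm [7.18  0.086 0.284] down 1cm = [0.993 0.12  0.001]
jaw az -96.83
```

>>> {"fn": "apply_moves", "kwargs": {"increments": [{"gripper":40,"delta_pos":[2,0.03,0.1],"dr":[0,0,0]},{"gripper":40,"delta_pos":[2.6,0.03,0.1],"dr":[0,0,0]},{"gripper":40,"delta_pos":[2.6,0.03,0.08],"dr":[0,0,0]},{"gripper":40,"delta_pos":[0,0,0],"dr":[0,0,0]},{"gripper":40,"delta_pos":[0,0,0],"dr":[0,0,0]}]}}

```text
t: 20.02
ee_pos: [422.5, 335.5, 58.7]
orientation: [-2.108, 0.0, 2.097]
ft_force: [0.2, -0.1, 0.8]
width: 34.8
```

```bash
python3 st.py 423.7 336 13
python3 - <<'E'
from m import *
d=grab('scene'); save(cv2.resize(d['img'][300:430,170:330],None,fx=5,fy=5,interpolation=cv2.INTER_CUBIC)[:600],'p8')
E
```

```text
20.0167 [422.51 335.54  58.74] 34.84412919279961 [ 0.2 -0.1  0.8]
[[ 0.0122 -0.1178 -0.993 ]
 [ 0.1175 -0.986   0.1185]
 [-0.993  -0.1181  0.0019]]
tool delta cm [ 4.549  0.481 -0.121] down 1cm = [ 0.993  0.118 -0.002]
jaw az -96.82
```

View pics/p8.png

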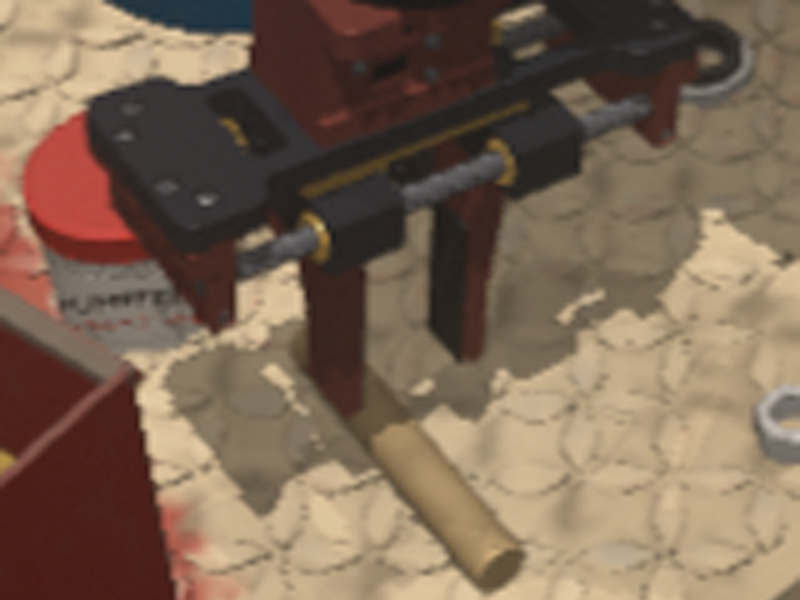

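The drift is round. The gripper's left end plate at (235,320) is clear of the toolbox corner at (135,375). Going down slowly.

>>> {"fn": "apply_moves", "kwargs": {"increments": [{"gripper":40,"delta_pos":[1.2,0.13,-0.05],"dr":[0,0,0]},{"gripper":40,"delta_pos":[1,0.11,-0.05],"dr":[0,0,0]},{"gripper":40,"delta_pos":[0.7,0.08,0],"dr":[0,0,0]},{"gripper":40,"delta_pos":[0,0,0],"dr":[0,0,0]},{"gripper":40,"delta_pos":[0,0,0],"dr":[0,0,0]}]}}

```text
t: 20.48
ee_pos: [423.8, 335.7, 29.6]
orientation: [-2.109, 0.0, 2.095]
ft_force: [0.5, 0.9, 0.6]
width: 35.2
```

>>> {"fn": "apply_moves", "kwargs": {"increments": [{"gripper":40,"delta_pos":[0.6,0.07,0],"dr":[0,0,0]},{"gripper":40,"delta_pos":[0.5,0.06,0],"dr":[0,0,0]},{"gripper":40,"delta_pos":[0.35,0.04,0],"dr":[0,0,0]},{"gripper":40,"delta_pos":[0.1,0,0],"dr":[0,0,0]},{"gripper":40,"delta_pos":[0,0,0],"dr":[0,0,0]}]}}

```text
t: 20.9
ee_pos: [423.9, 335.9, 14.0]
orientation: [-2.109, -0.0, 2.095]
ft_force: [-0.1, -0.9, 0.4]
width: 35.2
```

```bash
python3 st.py 423.7 336 13
```

```text
20.9 [423.92 335.92  14.05] 35.172805192096334 [-0.1 -0.9  0.4]
[[ 1.370e-02 -1.182e-01 -9.929e-01]
 [ 1.185e-01 -9.858e-01  1.190e-01]
 [-9.929e-01 -1.193e-01  5.000e-04]]
tool delta cm [0.105 0.008 0.023] down 1cm = [ 0.993  0.119 -0.001]
jaw az -96.84
```

>>> {"fn": "apply_moves", "kwargs": {"increments": [{"gripper":32,"delta_pos":[0.1,0.01,0],"dr":[0,0,0]},{"gripper":26,"delta_pos":[0,0,0],"dr":[0,0,0]},{"gripper":20,"delta_pos":[0,0,0],"dr":[0,0,0]},{"gripper":15,"delta_pos":[0,0,0],"dr":[0,0,0]},{"gripper":12,"delta_pos":[0,0,0],"dr":[0,0,0]}]}}

```text
t: 21.32
ee_pos: [424.3, 336.2, 13.7]
orientation: [-2.11, -0.001, 2.094]
ft_force: [-1.4, 1.1, 1.1]
width: 19.7
```

>>> {"fn": "apply_moves", "kwargs": {"increments": [{"gripper":10,"delta_pos":[0,0,0],"dr":[0,0,0]},{"gripper":10,"delta_pos":[0,0,0],"dr":[0,0,0]},{"gripper":10,"delta_pos":[0,0,0],"dr":[0,0,0]},{"gripper":10,"delta_pos":[0,0,0],"dr":[0,0,0]},{"gripper":10,"delta_pos":[0,0,0],"dr":[0,0,0]}]}}

```text
t: 21.73
ee_pos: [424.3, 336.2, 13.7]
orientation: [-2.11, -0.001, 2.094]
ft_force: [-0.1, -0.2, 5.5]
width: 19.4
```

>>> {"fn": "apply_moves", "kwargs": {"increments": [{"gripper":10,"delta_pos":[-0.5,-0.06,0],"dr":[0,0,0]},{"gripper":10,"delta_pos":[-1,-0.12,0],"dr":[0,0,0]},{"gripper":10,"delta_pos":[-1.5,-0.18,0],"dr":[0,0,0]},{"gripper":10,"delta_pos":[0,0,0],"dr":[0,0,0]},{"gripper":10,"delta_pos":[0,0,0],"dr":[0,0,0]}]}}

```text
t: 22.15
ee_pos: [424.6, 336.4, 44.5]
orientation: [-2.111, -0.002, 2.092]
ft_force: [0.7, -0.4, -3.2]
width: 19.3
```

```bash
python3 st.py 423.7 336 100
```

```text
22.15 [424.6  336.36  44.49] 19.342886899119577 [ 0.7 -0.4 -3.2]
[[ 0.0157 -0.1179 -0.9929]
 [ 0.1198 -0.9856  0.119 ]
 [-0.9927 -0.1208 -0.0014]]
tool delta cm [-5.517 -0.625  0.078] down 1cm = [0.993 0.121 0.001]
jaw az -96.82
```

>>> {"fn": "apply_moves", "kwargs": {"increments": [{"gripper":10,"delta_pos":[-1.5,-0.18,0],"dr":[0,0,0]},{"gripper":10,"delta_pos":[-2.5,-0.3,0],"dr":[0,0,0]},{"gripper":10,"delta_pos":[-2.5,-0.3,0],"dr":[0,0,0]},{"gripper":10,"delta_pos":[-2.5,-0.3,0],"dr":[0,0,0]},{"gripper":10,"delta_pos":[-2,-0.24,0],"dr":[0,0,0]}]}}

```text
t: 22.57
ee_pos: [423.9, 335.8, 155.4]
orientation: [-2.109, -0.0, 2.095]
ft_force: [-0.2, 0.9, -2.8]
width: 19.6
```

>>> {"fn": "apply_moves", "kwargs": {"increments": [{"gripper":10,"delta_pos":[0,0,0],"dr":[0,0,0.06]},{"gripper":10,"delta_pos":[0,0,0],"dr":[0,0,0.06]},{"gripper":10,"delta_pos":[0,0,0],"dr":[-0.06,0,0]},{"gripper":10,"delta_pos":[0,0,0],"dr":[-0.052,0,0]},{"gripper":10,"delta_pos":[0,0,0],"dr":[0,0,0]}]}}

```text
t: 22.98
ee_pos: [423.6, 335.9, 153.7]
orientation: [-2.218, 0.006, 2.221]
ft_force: [0.1, 0.1, -3.4]
width: 19.4
```

```bash
python3 st.py 401.5 -343.7 150
```

```text
22.9833 [423.57 335.91 153.69] 19.35800898521515 [ 0.1  0.1 -3.4]
[[-1.1e-03 -5.0e-03 -1.0e+00]
 [-7.0e-04 -1.0e+00  5.0e-03]
 [-1.0e+00  7.0e-04  1.1e-03]]
tool delta cm [ 0.419 67.971  1.869] down 1cm = [ 1.    -0.001 -0.001]
jaw az -90.28
```

>>> {"fn": "apply_moves", "kwargs": {"increments": [{"gripper":10,"delta_pos":[0,1.5,0.09],"dr":[0,0,0]},{"gripper":10,"delta_pos":[0,2.5,0.09],"dr":[0,0,0]},{"gripper":10,"delta_pos":[0,3,0.09],"dr":[0,0,0]},{"gripper":10,"delta_pos":[0,3,0.09],"dr":[0,0,0]},{"gripper":10,"delta_pos":[0,3,0.09],"dr":[0,0,0]}]}}

```text
t: 23.4
ee_pos: [417.6, 203.9, 154.0]
orientation: [-2.216, 0.01, 2.219]
ft_force: [0.8, 0.1, -3.1]
width: 19.3
```

>>> {"fn": "apply_moves", "kwargs": {"increments": [{"gripper":10,"delta_pos":[0,3,0.09],"dr":[0,0,0]},{"gripper":10,"delta_pos":[0,3,0.09],"dr":[0,0,0]},{"gripper":10,"delta_pos":[0,3,0.09],"dr":[0,0,0]},{"gripper":10,"delta_pos":[0,3,0.09],"dr":[0,0,0]},{"gripper":10,"delta_pos":[0,3,0.09],"dr":[0,0,0]}]}}

```text
t: 23.82
ee_pos: [411.8, 54.1, 154.2]
orientation: [-2.216, 0.01, 2.218]
ft_force: [0.5, 0.0, -3.0]
width: 19.7
```

>>> {"fn": "apply_moves", "kwargs": {"increments": [{"gripper":10,"delta_pos":[0,3,0.09],"dr":[0,0,0]},{"gripper":10,"delta_pos":[0,3,0.09],"dr":[0,0,0]},{"gripper":10,"delta_pos":[0,3,0.09],"dr":[0,0,0]},{"gripper":10,"delta_pos":[0,3,0.09],"dr":[0,0,0]},{"gripper":10,"delta_pos":[0,3,0.09],"dr":[0,0,0]}]}}

```text
t: 24.23
ee_pos: [406.1, -95.7, 154.2]
orientation: [-2.216, 0.01, 2.217]
ft_force: [0.7, 0.6, -3.2]
width: 19.7
```

>>> {"fn": "apply_moves", "kwargs": {"increments": [{"gripper":10,"delta_pos":[0,3,0.09],"dr":[0,0,0]},{"gripper":10,"delta_pos":[0,3,0.09],"dr":[0,0,0]},{"gripper":10,"delta_pos":[0,3,0.09],"dr":[0,0,0]},{"gripper":10,"delta_pos":[0,3,0.09],"dr":[0,0,0]},{"gripper":10,"delta_pos":[0,3,0.09],"dr":[0,0,0]}]}}

```text
t: 24.65
ee_pos: [400.3, -245.4, 154.1]
orientation: [-2.215, 0.01, 2.217]
ft_force: [1.1, -0.2, -2.1]
width: 19.4
```

>>> {"fn": "apply_moves", "kwargs": {"increments": [{"gripper":10,"delta_pos":[0,3,0.07],"dr":[0,0,0]},{"gripper":10,"delta_pos":[0,3,0],"dr":[0,0,0]},{"gripper":10,"delta_pos":[0,2,0],"dr":[0,0,0]},{"gripper":10,"delta_pos":[0,2,0],"dr":[0,0,0]},{"gripper":10,"delta_pos":[0,0,0],"dr":[0,0,0]}]}}

```text
t: 25.07
ee_pos: [399.7, -347.3, 154.3]
orientation: [-2.217, 0.015, 2.215]
ft_force: [0.2, 0.3, -2.6]
width: 19.5
```

>>> {"fn": "apply_moves", "kwargs": {"increments": [{"gripper":10,"delta_pos":[2.5,0,0],"dr":[0,0,0]},{"gripper":10,"delta_pos":[2.5,0,0],"dr":[0,0,0]},{"gripper":10,"delta_pos":[2.5,0,0],"dr":[0,0,0]},{"gripper":10,"delta_pos":[0,0,0],"dr":[0,0,0]},{"gripper":10,"delta_pos":[0,0,0],"dr":[0,0,0]}]}}

```text
t: 25.48
ee_pos: [398.9, -342.6, 78.5]
orientation: [-2.212, 0.006, 2.219]
ft_force: [0.3, 0.3, -3.2]
width: 19.3
```

```bash
python3 st.py 401.5 -343.7 60
python3 - <<'E'
from m import *
d=grab('scene'); o,R=axes(); x,y,z=o['ee_pos']
W=world(d).reshape(-1,3)
s=W[(W[:,2]>z-30)&(W[:,2]<z+12)&(abs(W[:,0]-x)<75)&(abs(W[:,1]-y)<30)]
# bar ends only (outside fingers)
e=s[(abs(s[:,0]-x)>25)]; print(len(e)); 
if len(e): print(e.min(0).round(1),e.max(0).round(1)); 
for k in(e[e[:,0]>x],e[e[:,0]<x]):
    if len(k): print(k.mean(0).round(1),len(k))
save(cv2.resize(d['img'][150:300,390:550],None,fx=4,fy=4,interpolation=cv2.INTER_CUBIC)[:600],'p9')
E
```

```text
25.4833 [ 398.89 -342.57   78.47] 19.27663427762316 [ 0.3  0.3 -3.2]
[[-0.0031 -0.0082 -1.    ]
 [ 0.0028 -1.      0.0082]
 [-1.     -0.0028  0.0031]]
tool delta cm [ 1.846  0.116 -0.268] down 1cm = [ 1.     0.003 -0.003]
jaw az -90.47
250
[ 333.8 -350.7   65.2] [ 457.8 -329.8   87.1]
[ 440.7 -338.3   77.9] 91
[ 352.5 -337.9   78.1] 159
```

View pics/p9.png

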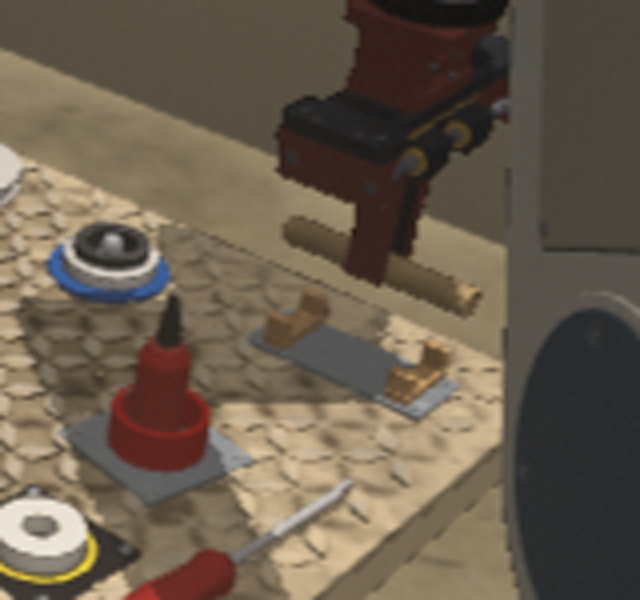

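The drift is level over the saddles (end heights 77.9 and 78.1) with yaw about −0.3°, and about 2 mm short in x. I'll correct and lower it.

>>> {"fn": "apply_moves", "kwargs": {"increments": [{"gripper":10,"delta_pos":[0,0.15,-0.21],"dr":[0,0,0]},{"gripper":10,"delta_pos":[1.5,0,0],"dr":[0,0,0]},{"gripper":10,"delta_pos":[1.3,0,0],"dr":[0,0,0]},{"gripper":10,"delta_pos":[0,0,0],"dr":[0,0,0]},{"gripper":10,"delta_pos":[0,0,0],"dr":[0,0,0]}]}}

```text
t: 25.95
ee_pos: [402.9, -345.6, 52.4]
orientation: [-2.219, 0.009, 2.217]
ft_force: [0.3, -0.1, -3.0]
width: 19.4
```

```bash
python3 st.py 401 -344 26
```

```text
25.95 [ 402.91 -345.62   52.37] 19.384665878309733 [ 0.3 -0.1 -3. ]
[[ 6.0e-04 -7.4e-03 -1.0e+00]
 [-5.0e-04 -1.0e+00  7.4e-03]
 [-1.0e+00  5.0e-04 -6.0e-04]]
tool delta cm [ 2.637 -0.162  0.194] down 1cm = [ 1.    -0.     0.001]
jaw az -90.43
```

>>> {"fn": "apply_moves", "kwargs": {"increments": [{"gripper":10,"delta_pos":[0,0,0],"dr":[0,0,0]},{"gripper":10,"delta_pos":[0,0,0],"dr":[0,0,0]},{"gripper":10,"delta_pos":[0,0,0],"dr":[0,0,0]},{"gripper":10,"delta_pos":[0,0,0],"dr":[0,0,0]},{"gripper":10,"delta_pos":[0,0,0],"dr":[0,0,0]}]}}

```text
t: 26.37
ee_pos: [402.7, -345.5, 51.9]
orientation: [-2.219, 0.009, 2.217]
ft_force: [0.2, 0.0, -3.0]
width: 19.5
```

```bash
python3 st.py 401 -344 26
python3 - <<'E'
from m import *
d=grab('scene'); o,R=axes(); x,y,z=o['ee_pos']
W=world(d).reshape(-1,3)
s=W[(W[:,2]>z-16)&(W[:,2]<z+8)&(abs(W[:,0]-x)<75)&(abs(W[:,1]-y)<30)]
e=s[(abs(s[:,0]-x)>25)]; print(np.percentile(e,[1,99],axis=0).round(1))
for k in(e[e[:,0]>x],e[e[:,0]<x]): print(k.mean(0).round(1),len(k))
E
```

```text
26.3667 [ 402.74 -345.52   51.87] 19.491802797465883 [ 0.2  0.  -3. ]
[[ 5.0e-04 -7.3e-03 -1.0e+00]
 [-4.0e-04 -1.0e+00  7.3e-03]
 [-1.0e+00  4.0e-04 -5.0e-04]]
tool delta cm [ 2.587 -0.152  0.176] down 1cm = [ 1. -0.  0.]
jaw az -90.42
[[ 337.8 -351.7   39.8]
 [ 459.6 -334.3   58.4]]
[ 443.7 -341.3   51.6] 96
[ 355.7 -340.8   51.4] 149
```

>>> {"fn": "apply_moves", "kwargs": {"increments": [{"gripper":10,"delta_pos":[0.8,-0.08,0.12],"dr":[0,0,0]},{"gripper":10,"delta_pos":[0.8,0,0],"dr":[0,0,0]},{"gripper":10,"delta_pos":[0.6,0,0],"dr":[0,0,0]},{"gripper":10,"delta_pos":[0.3,0,0],"dr":[0,0,0]},{"gripper":10,"delta_pos":[0,0,0],"dr":[0,0,0]}]}}

```text
t: 26.83
ee_pos: [400.9, -344.5, 25.5]
orientation: [-2.216, 0.007, 2.219]
ft_force: [-0.0, -0.6, -2.1]
width: 18.8
```

>>> {"fn": "apply_moves", "kwargs": {"increments": [{"gripper":10,"delta_pos":[0,0,0],"dr":[0,0,0]},{"gripper":10,"delta_pos":[0,0,0],"dr":[0,0,0]},{"gripper":10,"delta_pos":[0,0,0],"dr":[0,0,0]},{"gripper":10,"delta_pos":[0,0,0],"dr":[0,0,0]},{"gripper":10,"delta_pos":[0,0,0],"dr":[0,0,0]}]}}

```text
t: 27.25
ee_pos: [401.4, -344.6, 26.6]
orientation: [-2.218, 0.008, 2.218]
ft_force: [-0.0, 0.1, -2.8]
width: 19.3
```

>>> {"fn": "apply_moves", "kwargs": {"increments": [{"gripper":10,"delta_pos":[0.1,0,0],"dr":[0,0,0]},{"gripper":10,"delta_pos":[0,0,0],"dr":[0,0,0]},{"gripper":10,"delta_pos":[0,0,0],"dr":[0,0,0]},{"gripper":10,"delta_pos":[0,0,0],"dr":[0,0,0]},{"gripper":10,"delta_pos":[0,0,0],"dr":[0,0,0]}]}}

```text
t: 27.67
ee_pos: [401.4, -344.6, 25.5]
orientation: [-2.218, 0.008, 2.218]
ft_force: [0.6, 0.1, -2.8]
width: 18.9
```

>>> {"fn": "apply_moves", "kwargs": {"increments": [{"gripper":10,"delta_pos":[0.1,0,0],"dr":[0,0,0]},{"gripper":10,"delta_pos":[0,0,0],"dr":[0,0,0]},{"gripper":10,"delta_pos":[0,0,0],"dr":[0,0,0]},{"gripper":10,"delta_pos":[0,0,0],"dr":[0,0,0]},{"gripper":10,"delta_pos":[0,0,0],"dr":[0,0,0]}]}}

```text
t: 28.08
ee_pos: [401.4, -344.8, 24.9]
orientation: [-2.218, 0.009, 2.218]
ft_force: [-2.2, 0.2, 6.2]
width: 19.0
```

Contact made: the force changed sign to +6 N. Now a slow release, then retreat.

>>> {"fn": "apply_moves", "kwargs": {"increments": [{"gripper":22,"delta_pos":[0,0,0],"dr":[0,0,0]},{"gripper":24,"delta_pos":[0,0,0],"dr":[0,0,0]},{"gripper":26,"delta_pos":[0,0,0],"dr":[0,0,0]},{"gripper":28,"delta_pos":[0,0,0],"dr":[0,0,0]},{"gripper":32,"delta_pos":[0,0,0],"dr":[0,0,0]}]}}

```text
t: 28.5
ee_pos: [401.5, -344.6, 24.4]
orientation: [-2.218, 0.008, 2.218]
ft_force: [0.4, -0.5, -0.9]
width: 27.1
```

>>> {"fn": "apply_moves", "kwargs": {"increments": [{"gripper":40,"delta_pos":[0,0,0],"dr":[0,0,0]},{"gripper":45,"delta_pos":[0,0,0],"dr":[0,0,0]},{"gripper":45,"delta_pos":[0,0,0],"dr":[0,0,0]},{"gripper":45,"delta_pos":[-1,0,0],"dr":[0,0,0]},{"gripper":45,"delta_pos":[-2,0,0],"dr":[0,0,0]}]}}

```text
t: 28.92
ee_pos: [400.1, -343.5, 53.5]
orientation: [-2.213, 0.005, 2.22]
ft_force: [-0.6, -0.2, 0.3]
width: 39.9
```

>>> {"fn": "apply_moves", "kwargs": {"increments": [{"gripper":45,"delta_pos":[-3,0,0],"dr":[0,0,0]},{"gripper":45,"delta_pos":[-3,0,0],"dr":[0,0,0]},{"gripper":45,"delta_pos":[-3,0,0],"dr":[0,0,0]},{"gripper":45,"delta_pos":[-2,1,1],"dr":[0,0,0]},{"gripper":45,"delta_pos":[0,2,2],"dr":[0,0,0]}]}}

```text
t: 29.33
ee_pos: [374.1, -375.5, 169.7]
orientation: [2.228, -0.011, -2.214]
ft_force: [0.2, -0.2, -0.0]
width: 39.6
```

>>> {"fn": "apply_moves", "kwargs": {"increments": [{"gripper":45,"delta_pos":[0,3,1.5],"dr":[0,0,0]},{"gripper":45,"delta_pos":[0,3,1.5],"dr":[0,0,0]},{"gripper":45,"delta_pos":[0,3,1.5],"dr":[0,0,0]},{"gripper":45,"delta_pos":[0,3,1.5],"dr":[0,0,0]},{"gripper":45,"delta_pos":[0,3,1.5],"dr":[0,0,0]}]}}

```text
t: 29.75
ee_pos: [294.0, -525.0, 165.4]
orientation: [-2.218, 0.009, 2.218]
ft_force: [0.5, -0.6, 0.4]
width: 39.3
```

>>> {"fn": "apply_moves", "kwargs": {"increments": [{"gripper":45,"delta_pos":[0,2,1],"dr":[0,0,0]},{"gripper":45,"delta_pos":[0,0,0],"dr":[0,0,0]},{"gripper":45,"delta_pos":[0,0,0],"dr":[0,0,0]},{"gripper":45,"delta_pos":[0,0,0],"dr":[0,0,0]},{"gripper":45,"delta_pos":[0,0,0],"dr":[0,0,0]}]}}

```text
t: 30.17
ee_pos: [285.4, -542.5, 164.6]
orientation: [-2.218, 0.006, 2.218]
ft_force: [1.4, 0.1, -0.2]
width: 39.7
```

Run:
```python
from m import *
t=grab('top'); d=grab('scene')
for n,D in(('top',t),('scene',d)):
    F=world(D).reshape(-1,3)
    s=F[(F[:,2]>17)&(F[:,2]<40)&(abs(F[:,0]-400)<75)&(abs(F[:,1]+343)<28)]; m=s[abs(s[:,0]-400)<30]
    print(n,'bar x',np.percentile(s[:,0],[.5,99.5]).round(1),'mid y',m[:,1].mean().round(1),m[:,1].min().round(1),m[:,1].max().round(1),'z',m[:,2].max().round(1))
print('ring',circ(t,white,(572,-325),17),'plate',circ(t,blue,(572,-325),5),'tape',circ(t,white,(425,-63),19),'pad',circ(t,yel,(425,-63),5))
F=world(t).reshape(-1,3); s=F[(F[:,2]>60)&(abs(F[:,0]-435)<20)&(abs(F[:,1]+183)<20)]; print('bottle',s.mean(0).round(1),s[:,2].max())
a=cv2.resize(t['img'][225:345,340:500],(800,600),interpolation=cv2.INTER_CUBIC); a=cv2.resize(a,(400,300),interpolation=cv2.INTER_AREA)
b=cv2.resize(d['img'][170:320,350:550],(800,600),interpolation=cv2.INTER_CUBIC); b=cv2.resize(b,(400,300))
save(np.hstack([cv2.resize(t['img'][225:345,390:500],(400,436),interpolation=cv2.INTER_CUBIC),cv2.resize(d['img'][170:320,390:528],(400,436),interpolation=cv2.INTER_CUBIC)]),'fin')
print(axes()[0]['ee_pos'])
```

```text
top bar x [342.3 463.1] mid y -342.1 -354.6 -333.6 z 36.8
scene bar x [336.1 457.4] mid y -340.2 -354.1 -333.3 z 33.8
ring [ 573.5 -324.3   61.8] plate [ 574.  -324.    76.5] tape [426.  -61.6  49.7] pad [426.4 -61.2  61.7]
bottle [ 436.6 -180.9   75.8] 107.53963814893528
[ 285.54056702 -542.62598782  164.64878194]
```

View pics/fin.png

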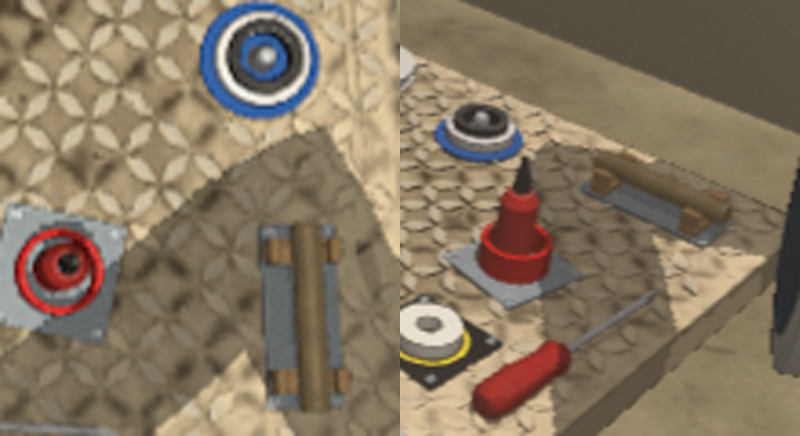

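```bash
python3 -c "
from workcell import ctrl
print(ctrl.close_job())"
```

```text
the job is handed in; nothing more can be done
None
```

All four items were placed in the order asked, and the job was handed in at about t = 30 s with the arm clear of everything.

Last checks, from the final top and scene images:
- **Seal ring:** flat on the blue plate over the post, about 0.6 mm from the plate's centre.
- **Tape:** flat inside the yellow ring, about 0.6 mm from its centre.
- **Bottle:** upright in the red cup, with its top near z = 105–108 mm. In an earlier check the nozzle was within about 2.5 mm of the cup axis.
- **Drift:** lying in both saddles, with its middle about 0.2 mm from the cradle's centre along the slots.

- **Camera disagreement:** the two cameras disagreed by about 4–5 mm in x, so I compared each item with its holder within one camera.
- **Bystanders:** I kept the arm away from the grease tub and the impeller but took no final measurement of either.
- **Forces:** no reading at the end of a move was above about 15 N.

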